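# Build a tilt logger in the tilting fixture, tilt it to 45 degrees and lock it level

### The arm

A 6-joint arm with a two-finger parallel gripper is mounted at the origin on a cart in front of the work surface, level with it; the furniture and walls round the work are solid. World frame = base frame: x ahead of the robot, y to its left, z up, the work surface at z = 0. Lengths are in mm, angles in degrees, forces in N, time in s.
With the tool pointing down it reaches from about 350 to 850 mm from the base axis. Payload 8.1 kg.
Tool frame: the origin (TCP) lies between the finger pads; the fingertips stand 25 mm ahead of it and the grasp point (between the pads) lies 6 mm ahead of it; z points along the fingers, y is the line along which they close (so a half turn about z gives the same grasp; the last joint's range is limited). The gripper opens to 93 mm and grips with 3 to 60 N. Pads are 15 mm wide; open, the fingers measure 128 mm over their backs; the gripper's body (75 mm by 188 mm) begins 65 mm behind the grasp point.
Start: joints at [-79.091, 7.471, 85.268, -0, 87.261, -4.893], TCP at [163.41, -577.324, 243.635] pointing down, gripper open.
Joint ranges: [-169.43, 169.43], [-51.17, 129.36], [1.28, 143.12], [-76.62, 256.62], [0, 156.53], [-152.29, 152.29]. Speed limits (degrees/s): [136.94, 136.94, 159.86, 180, 180, 180].

### API

Orientations are given as [roll, pitch, yaw] about the fixed x, y, z axes, in that order (R = Rz(yaw) Ry(pitch) Rx(roll)).
In Python, from cell import telemetry, viewer, hand_in gives the robot as it stands.
- The arm moves only by the tool jog_arm, never from a script. Its argument "series" is a list of rows, each an object with "grip": the finger opening in mm, from 0 to 93; "offset": the shift along the world's x, y, z in units of 25 mm (1.0 is 25 mm), a list of three; "twist": the turn about the world's z in units of 10 degrees (1.0 is 10 degrees). A call has 1 to 5 rows; each row shifts and turns the commanded pose from where the row before left it; what a row does not reach is not made up. A row lasts 1/8 s, in which the tool goes at most 62.5 mm and 10.7 degrees, less where a joint would pass 70% of its speed; a pose out of reach is approached as far as the arm can. A call is refused whole if a number of a shift passes 1 or a number of a turn 1, either way. A call with a gripper value outside its range is refused whole. The fingers move at their own pace and stop on an object; "squeeze" is the grip in N (left out, the last holds). Time passes only in rows, so rows that do not move let the fingers close. It gives the time, the measured TCP pose, the force, the opening and the grip force at its end, in the units of the state.
- telemetry.observe(): the state, without advancing time (a new reading comes with each control period).
- viewer.snapshot(name): name is "side" or "top"; returns the picture (400x640x3 uint8, blue, green, red); there is no depth.
- viewer.get_calibration(name): a dict with "fx", "fy", "cx", "cy" (pixels), "R" (3x3) and "t" (3): a world point X has camera coordinates R X + t. Camera axes: x right, y down, z forward; pixel columns grow to the right and rows downward; lengths in mm; the calibration is good to about 2 mm. A picture is of the moment at which its call begins. get_calibration takes no time and is no camera call.
- hand_in(): hands the job in; it is judged then, once.
The state is a dict: "t": time; "joint_pos": joint angles; "qd": joint speeds; "joint_efforts": joint torques, N m; "eef_pos": TCP position; "tcp_rot": TCP orientation; "contact_force": force on the tool from outside, world axes, zero at the start; "torque": the same for the moment, N m; "opening": opening from 0.0 (shut) to 1.0 (fully open); "gripper_force": force on a finger pad.
Only numpy, scipy, OpenCV 4.12 (cv2) and the standard library are available. Lean on these libraries where they do the work, as an engineer would, in place of code of your own. Each camera call takes 0.05 s, during which the arm holds its last target. There are 200 camera calls.

### The job

The carrier of the tilting fixture was left tipped: pull it down level by its handle and build the tilt logger squarely between the nest's four corner posts, the thick housing at the bottom, then every thin spacer section that lies on the bench, and the cap with the round boss on top. For the reading, tilt the loaded carrier to 45 degrees by its handle, keep it there for at least three seconds, and bring it back fully level. Then push the sprung wing stud in against its spring and give it a quarter turn clockwise until it locks the carrier down for the zero check; leave the marker and the loupe alone.

Things in the scene. Friction and masses are not known exactly. Their poses are not given: they have to be found in the camera images.
- housing_c (a point): the tilt logger's housing, its bottom part: aluminium box, 60 mm (own x) by 90 mm (own y) by 22 mm thick, a dark seam round it and a small round connector (4 mm long) on one 60 mm end, plain grey panel on top, about 0.24 kg. Point: its centre, half-way up (11 mm above its underside)
- section_1_c (a point): one of up to three like spacer sections of the tilt logger: flat aluminium block, 60 mm (own x) by 90 mm (own y) by 12 mm thick, about 0.1 kg, brass strip along the middle of its top; None if absent. Point: its centre, half-way up (6 mm above its underside)
- section_2_c (a point): one of up to three like spacer sections of the tilt logger: flat aluminium block, 60 mm (own x) by 90 mm (own y) by 12 mm thick, about 0.1 kg, brass strip along the middle of its top; None if absent. Point: its centre, half-way up (6 mm above its underside)
- section_3_c (a point): one of up to three like spacer sections of the tilt logger: flat aluminium block, 60 mm (own x) by 90 mm (own y) by 12 mm thick, about 0.1 kg, brass strip along the middle of its top; None if absent. Point: its centre, half-way up (6 mm above its underside)
- cap_c (a point): the tilt logger's cap, its top part: aluminium plate, 60 mm (own x) by 90 mm (own y) by 14 mm thick, with a black round boss 26 mm across and 8 mm high on its top, about 0.11 kg. Point: half-way up the plate (7 mm above its underside), on the centre line
- nest (a point): centre of the nest's floor on the carrier, tilting with it; level, it is 72 mm above the bench. Own z square to the floor (up when level), own x from the handle side to the far side, own y along the trunnion axis. The floor pad is 50 (x) by 80 mm (y), 14 mm above the carrier plate. Parts go in with their 60 mm side along x, either way round, and stack flat without spigots
- pivot (a point): mid-point of the carrier's level trunnion axis (along own y), 85 mm above the bench, 13 mm over the nest floor's centre; axes as the nest's. Nest posts: four corner angles, 16 mm legs, 5 mm walls, 64 mm apart inside in x and 94 in y (2 mm play each side), 64 mm high above the floor plus a 7 mm flared lead-in; all sides open between the posts, 62 mm wide on the long sides for the fingers
- handle (a point): middle of the carrier's round black handle bar: 12 mm thick, 70 mm clear between its legs, along the trunnion axis, on the robot's side of the carrier. In the pivot's axes it lies at x -125, y +45, z +30 mm, so 115 mm above the bench when level, 57 mm above the apron plate. Lifting it tilts the carrier. The bar can turn between gripping pads
- carrier (a joint): tilt of the carrier in rad: 0 = level on its stop, grows as the handle side is lifted, 0.785 = 45 degrees, stop at 1.25. A stiff hinge (about 0.6 N m of friction, some 5 N at the handle): it stays where it is left. A dial on each cheek has a tick each 15 degrees, long ones at 0 and 45
- stud_grip (a point): middle of the black wing of the sprung stud, beside the handle: 42 mm long (own y), 10 mm thick (own x), 24 mm high (12 mm above and below this point). Released, it lies along the handle bar, at x -115, y -55, z +15 mm in the pivot's axes, 100 mm above the bench when level; a bushing 28 mm across ends 30 mm below this point
- stud_press (a joint): how far the stud is pushed in, in m: 0 = released (up), 0.013 = fully in; a spring pushes back with 3.5 N at first, 8 N fully in. With the carrier level its cross-bar passes the slot of the keeper in the base; push it in fully (over 0.012) before turning; locked, it stays at about 0.011
- stud_turn (a joint): turn of the stud in rad: 0 = released (cross-bar along the slot), grows clockwise seen from above, 1.57 = locked against its stop, the cross-bar held under the keeper. Turned before it is pushed in, it does not enter the slot
- marker_c (a point): marker pen lying on the bench, 135 mm long, 17 mm thick; a bystander. Point: its centre
- loupe_c (a point): black eye loupe standing on the bench, 39 mm across, 34 mm high; a bystander. Point: its centre
Mind the look-alikes: they are no part of the job. What is shaped like the part that bears cap_c but pink is not meant.

How it is judged:
By the outcome, as a careful person would: the job done as asked, in the order asked, and still so for the second after the job is handed in, with the robot touching nothing.
Of section_1, section_2, section_3 only 1 to 3 are there at a start; the rules pass over those that are not, and their reading is None.
At some moment in a run one of section_1, section_2, section_3, cap may be knocked a few centimetres aside while the robot is not near it.
Once in a run the grip may slacken for a moment while it holds something.
It also fails if it takes over 210 s, if anything falls off the work surface, if the arm or the gripper's body presses on something with over 40 N, if the wrist force passes 120 N, or if a joint passes its speed limit or range.

## Working session

There is one attempt and no reset: what is moved stays moved. The work goes in short steps, Python scripts to look and compute and a tool call to move; the robot and the scene stay as the last step left them, time stands still between calls to the robot, and variables do not carry over. Pictures are saved under pics/ and viewed, at most 14 in all, crops included, and the job is handed in when it is done.

Besides the shell and the picture viewer there is one more tool, called after "Emit:" in YAML: its name, and indented under it one key for each argument. jog_arm: Moves the arm, as the interface text tells. Its arguments: {"type":"object","properties":{"series":{"type":"array"},"squeeze":{"type":"number"}},"required":["series"]}

```bash
mkdir -p pics; ls; python3 - <<'E'
from cell import telemetry, viewer
import cv2,numpy as np
print(telemetry.observe())
for n in("side","top"):
    c=viewer.get_calibration(n);R=np.array(c["R"]);print(n,c["fx"],c["cx"],c["cy"],"pos",-R.T@np.array(c["t"]),R.round(2).tolist())
    cv2.imwrite(f"pics/{n}0.png",viewer.snapshot(n))
E
```

```text
pics
{'t': 0.0, 'joint_pos': array([-7.90891495e+01,  7.51413024e+00,  8.53279728e+01, -2.47755497e-03,
        8.72635115e+01, -4.89338398e+00]), 'qd': array([ 0.0198209 , -0.00492899,  0.04363041,  0.02431003, -0.02552114,
        0.00074665]), 'joint_efforts': array([ 2.23403354e-04, -5.59838998e+01, -4.91763210e+01,  7.69020338e-02,
        3.49359750e-02, -1.22215311e-04]), 'eef_pos': array([ 163.31401246, -576.79724382,  242.61014636]), 'tcp_rot': array([-1.79894559e+02, -6.54362378e-03,  1.58043490e+01]), 'contact_force': array([-0.29127029, -0.39746755, -0.42654894]), 'torque': array([-0.01594144, -0.03863021,  0.03055758]), 'gripper_force': 0.0, 'opening': 0.9984181140913857}
side 440.49374479491325 319.5008878378246 193.59954358594533 pos [282.71590908 941.42637884 712.72569477] [[-0.95, -0.31, 0.02], [-0.21, 0.56, -0.8], [0.24, -0.76, -0.6]]
top 376.9088906150113 314.62063452017253 195.77038459645937 pos [ 450.73817279  125.87986365 1001.01645939] [[-0.01, -1.0, -0.01], [-0.99, 0.01, -0.11], [0.11, 0.01, -0.99]]
```

View pics/top0.png

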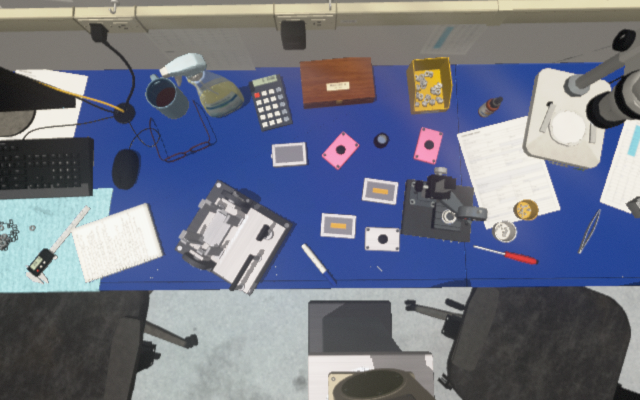

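View pics/side0.png

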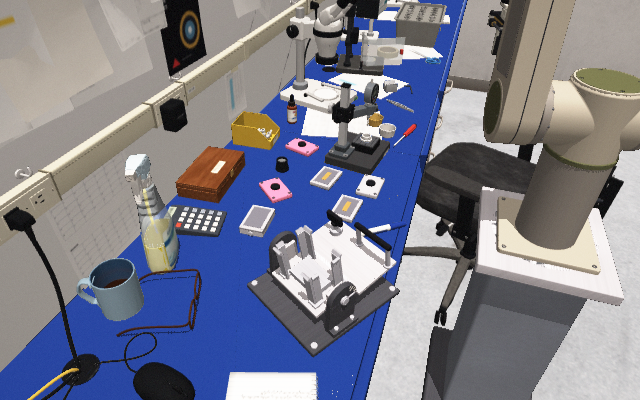

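Top view: housing (289,154), sections (380,190) and (338,225), white cap (382,239), pink look-alike caps (340,150) and (428,145); fixture about (235,237), marker (314,259), loupe (381,140). I'll crop close to check the choice.

```bash
cat > h.py <<'E'
import cv2,numpy as np
from cell import telemetry, viewer
def cal(n):
    c=viewer.get_calibration(n);return c,np.array(c["R"]),np.array(c["t"])
def ray(n,u,v):
    c,R,t=cal(n);d=R.T@np.array([(u-c["cx"])/c["fx"],(v-c["cy"])/c["fy"],1.]);return -R.T@t,d
def plane(n,u,v,z):
    o,d=ray(n,u,v);return (o+d*(z-o[2])/d[2])
def tri(u1,v1,u2,v2):   # top pixel, side pixel
    o1,d1=ray("top",u1,v1);o2,d2=ray("side",u2,v2)
    s=np.linalg.lstsq(np.c_[d1,-d2],o2-o1,rcond=None)[0]
    a,b=o1+s[0]*d1,o2+s[1]*d2;return (a+b)/2,np.linalg.norm(a-b)
def proj(n,X):
    c,R,t=cal(n);p=R@np.array(X,float)+t;return c["fx"]*p[0]/p[2]+c["cx"],c["fy"]*p[1]/p[2]+c["cy"]
def crop(n,f,x,y,w,h,k):
    im=viewer.snapshot(n);cv2.imwrite(f,cv2.resize(im[y:y+h,x:x+w],None,fx=k,fy=k,interpolation=cv2.INTER_CUBIC));return im
def rect(im,n,u,v,z,r=32):
    # bright/any non-blue blob containing pixel; returns centre and yaw (of long side) at plane z
    hsv=cv2.cvtColor(im,cv2.COLOR_BGR2HSV)
    m=(~((hsv[...,0]>105)&(hsv[...,0]<130)&(hsv[...,1]>120))).astype(np.uint8)
    k=np.zeros_like(m);k[v-r:v+r,u-r:u+r]=1
    cs,_=cv2.findContours(m*k,cv2.RETR_EXTERNAL,cv2.CHAIN_APPROX_NONE)
    c=[c for c in cs if cv2.pointPolygonTest(c,(u,v),False)>=0][0]
    P=np.array([plane(n,x,y,z)[:2] for x,y in c[:,0]],np.float32)
    (x,y),(w,h),a=cv2.minAreaRect(P)
    if w>h: w,h,a=h,w,a+90   # long side h; a = direction of w
    return round(x,1),round(y,1),round(w,1),round(h,1),round((a+90)%180,1)  # yaw of long side
E
python3 - <<'E'
from h import *
im=crop("top","pics/topc.png",160,120,266,180,3)
for nm,u,v,z in (("hous",289,150,22),("s1",380,190,12),("s2",338,225,12),("cap",372,239,14)): print(nm,rect(im,"top",u,v,z,24))
crop("side","pics/sidec.png",240,150,200,200,3)
E
```

```text
hous (667.3, 204.2, 65.7, 98.2, 92.6)
s1 (567.7, -35.1, 64.4, 93.8, 81.0)
s2 (478.3, 76.9, 64.3, 93.6, 85.2)
cap (442.6, -30.7, 63.0, 81.2, 87.1)
```

View pics/topc.png

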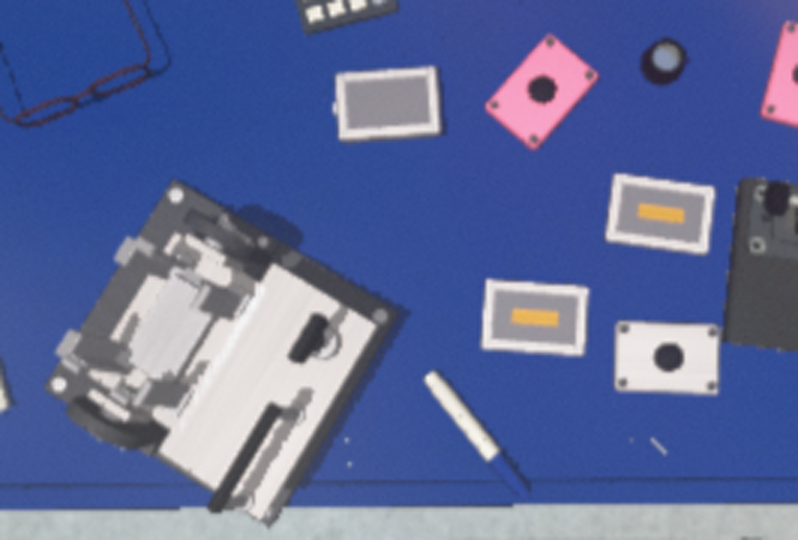

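View pics/sidec.png

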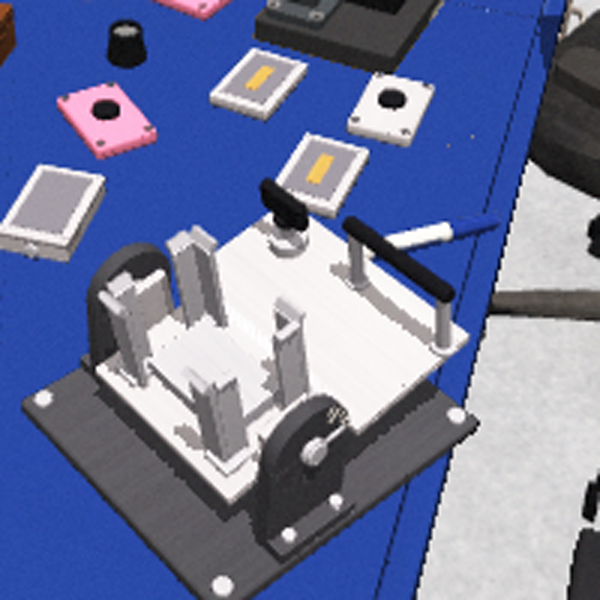

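Close crops confirm: two brass-strip sections, a white cap with black boss, the housing with connector toward +y. In the side crop the handle bar ends are at (350,223) and (447,294), and the wing around (285,208). Now triangulate the fixture.

```bash
python3 - <<'E'
from h import *
T=lambda a,b:(160+a/3,120+b/3); S=lambda a,b:(240+a/3,150+b/3)
im=viewer.snapshot("top")
print("cap",rect(im,"top",372,239,14,34)); print("hous",rect(im,"top",289,150,22,30))
def p(nm,t,s):
    X,e=tri(*T(*t),*S(*s)); print(nm,X.round(1),round(e,1)); return X
A=p("boltA",(58,385),(222,585));B=p("boltB",(176,195),(43,398))
print("boltC",plane("top",*T(380,316),12))
h1=p("h1",(278,407),(350,223));h2=p("h2",(215,508),(447,294))
p("wing",(312,335),(283,205))
H=(h1+h2)/2; y=(h2-h1)/np.linalg.norm(h2-h1);print("len",np.linalg.norm(h2-h1),H,"yaw of y",np.degrees(np.arctan2(y[1],y[0])))
from scipy.optimize import brentq
th=brentq(lambda t:85+125*np.sin(t)+30*np.cos(t)-H[2],-.2,1.2);print("tilt",np.degrees(th))
y=y*[1,1,0];y/=np.linalg.norm(y);x=np.array([y[1],-y[0],0])
d=-125*np.cos(th)+30*np.sin(th)
print("pivot",H-x*d-45*y, "x",x,"midAC",)
E
```

```text
cap (470.9, -44.6, 106.4, 120.8, 177.8)
hous (667.3, 204.2, 65.7, 98.2, 92.6)
boltA [424.7 490.5  15.2] 2.1
boltB [589.7 390.7  13.9] 1.8
boltC [480.04708142 210.63680294  12.        ]
h1 [409.2 278.  134.8] 1.4
h2 [334.6 324.8 136. ] 1.1
wing [462.9 254.8 116.8] 0.1
len 88.04695710209559 [371.87121432 301.41828662 135.37373225] yaw of y 147.92384262034741
tilt 9.574688660255887
pivot [472.80777453 377.73537458 135.37373225] x [0.53104602 0.84734298 0.        ] midAC
```

Carrier is tipped about 10°, the fixture's own y lies at yaw ≈148.5°, and the handle is near (372,301,135). Moving to the handle along an arc.

Emit:
jog_arm:
  series:
    - {"grip": 50, "offset": [0.9, 1, 0.8], "twist": 0.38}
    - {"grip": 50, "offset": [0.9, 1, 0.8], "twist": 0.38}
    - {"grip": 50, "offset": [0.9, 1, 0.8], "twist": 0.38}
    - {"grip": 50, "offset": [0.9, 1, 0.8], "twist": 0.38}
    - {"grip": 50, "offset": [0.9, 1, 0.8], "twist": 0.38}
  squeeze: 25

```text
t: 0.88
eef_pos: [276.5, -451.4, 344.2]
tcp_rot: [-180.0, -0.0, 34.9]
contact_force: [0.3, -0.2, -0.4]
opening: 0.548
gripper_force: 0.0
```

Emit:
jog_arm:
  series:
    - {"grip": 50, "offset": [0.9, 1, 0], "twist": 0.38}
    - {"grip": 50, "offset": [0.9, 1, 0], "twist": 0.38}
    - {"grip": 50, "offset": [0.9, 1, 0], "twist": 0.38}
    - {"grip": 50, "offset": [0.9, 1, 0], "twist": 0.38}
    - {"grip": 50, "offset": [0.9, 1, 0], "twist": 0.38}

```text
t: 1.5
eef_pos: [389.0, -326.4, 343.6]
tcp_rot: [-180.0, 0.0, 53.9]
contact_force: [0.8, -0.5, -0.1]
opening: 0.534
gripper_force: 0.0
```

Emit:
jog_arm:
  series:
    - {"grip": 50, "offset": [0, 1, 0], "twist": 0.38}
    - {"grip": 50, "offset": [0, 1, 0], "twist": 0.38}
    - {"grip": 50, "offset": [0, 1, 0], "twist": 0.38}
    - {"grip": 50, "offset": [0, 1, 0], "twist": 0.38}
    - {"grip": 50, "offset": [0, 1, 0], "twist": 0.38}

```text
t: 2.12
eef_pos: [388.3, -201.5, 343.6]
tcp_rot: [180.0, -0.0, 72.9]
contact_force: [1.1, 0.8, -0.5]
opening: 0.54
gripper_force: 0.0
```

Emit:
jog_arm:
  series:
    - {"grip": 50, "offset": [0, 1, 0], "twist": 0.38}
    - {"grip": 50, "offset": [0, 1, 0], "twist": 0.38}
    - {"grip": 50, "offset": [0, 1, 0], "twist": 0.38}
    - {"grip": 50, "offset": [0, 1, 0], "twist": 0.38}
    - {"grip": 50, "offset": [0, 1, 0], "twist": 0.38}

```text
t: 2.75
eef_pos: [388.3, -76.5, 343.7]
tcp_rot: [180.0, 0.0, 91.9]
contact_force: [0.6, 0.1, 0.8]
opening: 0.54
gripper_force: 0.0
```

Emit:
jog_arm:
  series:
    - {"grip": 50, "offset": [0, 1, 0], "twist": 0.38}
    - {"grip": 50, "offset": [0, 1, 0], "twist": 0.38}
    - {"grip": 50, "offset": [0, 1, 0], "twist": 0.38}
    - {"grip": 50, "offset": [0, 1, 0], "twist": 0.38}
    - {"grip": 50, "offset": [0, 1, 0], "twist": 0.38}

```text
t: 3.38
eef_pos: [388.3, 48.5, 343.7]
tcp_rot: [180.0, 0.0, 110.9]
contact_force: [-0.5, 0.8, -0.5]
opening: 0.539
gripper_force: 0.0
```

Emit:
jog_arm:
  series:
    - {"grip": 50, "offset": [0, 1, 0], "twist": 0.38}
    - {"grip": 50, "offset": [0, 1, 0], "twist": 0.38}
    - {"grip": 50, "offset": [0, 1, 0], "twist": 0.38}
    - {"grip": 50, "offset": [0, 1, 0], "twist": 0.38}
    - {"grip": 50, "offset": [0, 1, 0], "twist": 0.38}

```text
t: 4.0
eef_pos: [388.3, 173.5, 343.6]
tcp_rot: [180.0, 0.0, 129.9]
contact_force: [-0.6, -0.6, -0.4]
opening: 0.541
gripper_force: 0.0
```

Emit:
jog_arm:
  series:
    - {"grip": 50, "offset": [0, 1, -0.8], "twist": 0.38}
    - {"grip": 50, "offset": [0, 1, -0.8], "twist": 0.38}
    - {"grip": 50, "offset": [0, 1, -0.8], "twist": 0.38}
    - {"grip": 50, "offset": [0, 1, -0.8], "twist": 0.38}
    - {"grip": 50, "offset": [-0.6, 0.1, -0.8], "twist": 0.38}

```text
t: 4.62
eef_pos: [373.2, 276.3, 242.7]
tcp_rot: [-180.0, -0.0, 149.0]
contact_force: [0.7, -0.7, 0.2]
opening: 0.54
gripper_force: 0.0
```

Emit:
jog_arm:
  series:
    - {"grip": 50, "offset": [0, 1, -0.8], "twist": 0}
    - {"grip": 50, "offset": [0, 0, -1], "twist": 0}
    - {"grip": 50, "offset": [0, 0, -1], "twist": 0}
    - {"grip": 50, "offset": [0, 0, -0.9], "twist": 0}
    - {"grip": 50, "offset": [0, 0, -0.3], "twist": 0}

```text
t: 5.25
eef_pos: [372.5, 299.6, 142.1]
tcp_rot: [-179.9, -0.1, 148.8]
contact_force: [-0.9, 0.1, 0.9]
opening: 0.535
gripper_force: 0.0
```

Emit:
jog_arm:
  series:
    - {"grip": 8, "offset": [0, 0, 0], "twist": 0}
    - {"grip": 8, "offset": [0, 0, 0], "twist": 0}
    - {"grip": 8, "offset": [0, 0, 0], "twist": 0}
    - {"grip": 8, "offset": [0, 0, 0], "twist": 0}
    - {"grip": 8, "offset": [0, 0, 0], "twist": 0}
  squeeze: 20

```text
t: 5.88
eef_pos: [374.8, 302.1, 144.4]
tcp_rot: [179.7, 0.0, 148.8]
contact_force: [6.6, 10.9, -6.9]
opening: 0.119
gripper_force: 20.0
```

Emit:
jog_arm:
  series:
    - {"grip": 8, "offset": [-0.02, -0.04, -0.25], "twist": 0}
    - {"grip": 8, "offset": [-0.03, -0.06, -0.25], "twist": 0}
    - {"grip": 8, "offset": [-0.03, -0.06, -0.25], "twist": 0}
    - {"grip": 8, "offset": [-0.03, -0.06, -0.2], "twist": 0}
    - {"grip": 8, "offset": [0, 0, 0], "twist": 0}

```text
t: 6.5
eef_pos: [371.5, 295.7, 121.2]
tcp_rot: [179.8, 0.0, 148.8]
contact_force: [-1.0, 4.5, 9.4]
opening: 0.119
gripper_force: 20.0
```

Emit:
jog_arm:
  series:
    - {"grip": 8, "offset": [0, 0, -0.1], "twist": 0}
    - {"grip": 8, "offset": [0, 0, -0.1], "twist": 0}
    - {"grip": 8, "offset": [0, 0, 0], "twist": 0}

```text
t: 6.88
eef_pos: [372.5, 295.2, 118.1]
tcp_rot: [179.8, 0.2, 148.8]
contact_force: [-4.1, -3.7, 24.7]
opening: 0.121
gripper_force: 20.0
```

Emit:
jog_arm:
  series:
    - {"grip": 50, "offset": [0, 0, 0.1], "twist": 0}
    - {"grip": 50, "offset": [0, 0, 0], "twist": 0}
    - {"grip": 50, "offset": [0, 0, 0], "twist": 0}
    - {"grip": 50, "offset": [0, 0, 0.5], "twist": 0}
    - {"grip": 50, "offset": [0, 0, 1], "twist": 0}

```text
t: 7.5
eef_pos: [369.8, 294.1, 154.6]
tcp_rot: [-179.8, -0.1, 148.8]
contact_force: [0.6, 0.2, -0.0]
opening: 0.534
gripper_force: 0.0
```

Emit:
jog_arm:
  series:
    - {"grip": 93, "offset": [0, 0, 1], "twist": -0.4}
    - {"grip": 93, "offset": [0, -0.3, 1], "twist": -0.4}
    - {"grip": 93, "offset": [0, -1, 1], "twist": -0.4}
    - {"grip": 93, "offset": [0, -1, 0.5], "twist": -0.4}
    - {"grip": 93, "offset": [0, -1, 0], "twist": -0.4}

```text
t: 8.12
eef_pos: [371.3, 211.8, 244.7]
tcp_rot: [179.8, 0.1, 128.7]
contact_force: [0.7, -0.2, 0.3]
opening: 0.988
gripper_force: 0.0
```

Emit:
jog_arm:
  series:
    - {"grip": 93, "offset": [0, -1, 0], "twist": -0.6}
    - {"grip": 93, "offset": [0, -1, 0], "twist": -0.6}
    - {"grip": 93, "offset": [0, -1, 0], "twist": -0.6}
    - {"grip": 93, "offset": [0, -1, 0], "twist": -0.6}
    - {"grip": 93, "offset": [0, 0, 0], "twist": -0.6}

```text
t: 8.75
eef_pos: [370.7, 110.8, 243.2]
tcp_rot: [180.0, 0.0, 98.5]
contact_force: [-0.7, 0.5, -0.4]
opening: 1.0
gripper_force: 0.0
```

```bash
cat >> h.py <<'E'
def blob(im,n,u,v,z,test,r=16):
    hsv=cv2.cvtColor(im,cv2.COLOR_BGR2HSV).astype(int);m=np.zeros(im.shape[:2],np.uint8)
    m[v-r:v+r,u-r:u+r]=test(hsv)[v-r:v+r,u-r:u+r]
    _,L,st,c=cv2.connectedComponentsWithStats(m);i=1+st[1:,4].argmax()
    P=np.array([plane(n,x,y,z)[:2] for y,x in np.argwhere(L==i)],np.float32)
    rr=cv2.minAreaRect(P);return plane(n,*c[i],z)[:2].round(1),int(st[i,4]),np.round(rr[0],1),np.round(rr[1],1),round(rr[2],1)
grey=lambda h:(h[...,1]<70)&(h[...,2]>90)&(h[...,2]<180)
brass=lambda h:(h[...,0]>10)&(h[...,0]<30)&(h[...,1]>100)
dark=lambda h:(h[...,2]<70)
E
python3 - <<'E'
from h import *
im=crop("top","pics/top1.png",160,160,150,140,5)
s=viewer.snapshot("side");cv2.imwrite("pics/side1.png",cv2.resize(s[190:350,240:410],None,fx=3.5,fy=3.5))
np.save("top1.npy",im)
print("hous",blob(im,"top",289,153,22,grey,24))
print("s1",blob(im,"top",380,190,12,brass)); print("s2",blob(im,"top",338,225,12,brass)); print("cap",blob(im,"top",382,239,22,dark,12))
H=np.array([372.5,295.2]);
for a in(148,148.5,149):
    a=np.radians(a-90);x=np.array([np.cos(a),np.sin(a)]);y=np.array([-x[1],x[0]]);print("pivot est",H+125*x-45*y)
E
```

```text
hous (array([668.7, 204. ]), 427, array([668.1, 204.1]), array([71.6, 43. ]), 90.0)
s1 (array([568.6, -35.9]), 67, array([568.6, -36.1]), array([38.1, 11.7]), 81.0)
s2 (array([478.9,  77.3]), 66, array([479.2,  76.3]), array([36.6, 10.4]), 89.3)
cap (array([442.1, -37.1]), 57, array([441.6, -37.1]), array([18. , 20.5]), 88.3)
pivot est [476.90207236 377.35964513]
pivot est [476.18112799 378.26758513]
pivot est [475.4522879  379.16919922]
```

View pics/top1.png

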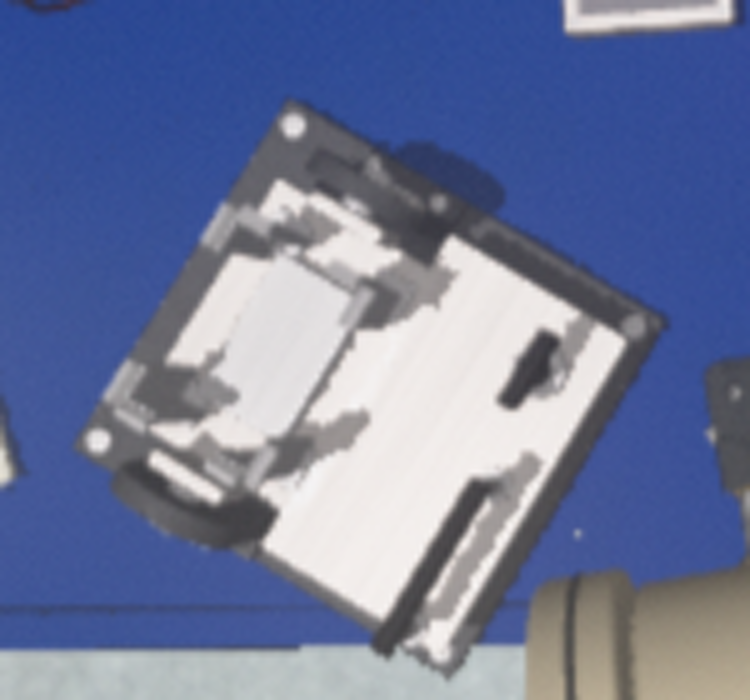

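View pics/side1.png

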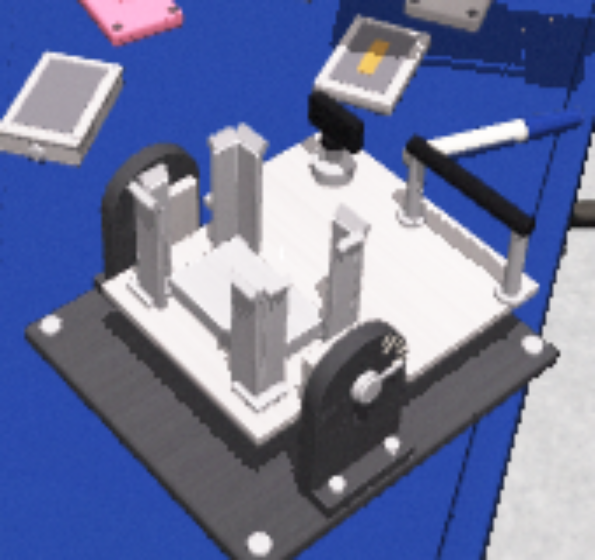

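```bash
python3 - <<'E'
from h import *
# top crop pixel -> world at heights
T=lambda a,b:(160+a/5,160+b/5); S=lambda a,b:(240+a/3.5,190+b/3.5)
h1=plane("top",*T(482,487),115)[:2];h2=plane("top",*T(388,648),115)[:2]
w1=plane("top",*T(547,336),112)[:2];w2=plane("top",*T(509,404),112)[:2]
print("top handle",h1,h2,(h1+h2)/2,"wing",(w1+w2)/2,np.linalg.norm(w2-w1))
for p,q in((h1,h2),(w1,w2)): d=q-p;print("yaw",np.degrees(np.arctan2(d[1],d[0])))
g1=plane("side",*S(413,148),115)[:2];g2=plane("side",*S(530,222),115)[:2];print("side handle",g1,g2,(g1+g2)/2,np.degrees(np.arctan2(*(g2-g1)[::-1])))
X,e=tri(*T(529,370),*S(337,120));print("wing tri",X,e)
b=[plane("top",*T(*c),15)[:2] for c in((292,125),(97,440),(634,325))]
print("bolts",b,[np.degrees(np.arctan2(*(v)[::-1])) for v in (b[1]-b[0],b[0]-b[2])], np.linalg.norm(b[1]-b[0]),np.linalg.norm(b[2]-b[0]))
a=np.radians(148.6-90);x=np.array([np.cos(a),np.sin(a)]);y=np.array([-x[1],x[0]])
for H in((h1+h2)/2,(g1+g2)/2): print("pivot from handle",H+125*x-45*y)
print("from wing",(w1+w2)/2+115*x+55*y, X[:2]+115*x+55*y)
c=(b[1]+b[2])/2;print("base centre rel",(c-[476,378])@x,(c-[476,378])@y)
# hub on +y cheek from side
P=np.array([476,378]);
for f,n in((lambda a,b:((a-160)*5,(b-160)*5),"top"),(lambda a,b:((a-240)*3.5,(b-190)*3.5),"side")):
  for q in((-25,-40,72),(-25,40,72),(25,-40,72),(25,40,72),(-37,-52,143),(-37,52,143),(37,-52,143),(37,52,143)):
    w=P+q[0]*x+q[1]*y;print(n,q,np.round(f(*proj(n,(*w,q[2])))))
E
```

```text
top handle [403.41893056 272.64055711] [330.43672678 315.79487017] [366.92782867 294.21771364] wing [457.41025958 251.69705348] 36.2767312198727
yaw 149.40421235897492
yaw 150.55301827447227
side handle [405.49913392 278.51736456] [329.69093592 315.75879525] [367.59503492 297.13807991] 153.8370234916012
wing tri [457.90838355 253.00602329 100.20444298] 0.9100757284141254
bolts [array([588.70874335, 390.83333687]), array([424.56697257, 490.17627165]), array([480.82217609, 210.02753499])] [np.float64(148.81656631073673), np.float64(59.17553194611078)] 191.86333574175302 210.54749912628733
pivot from handle [470.46381853 377.46612987]
pivot from handle [471.13102478 380.38649613]
from wing [470.38107339 378.51092492] [470.87919736 379.81989473]
base centre rel -35.95479391206352 5.357187578738111
top (-25, -40, 72) [370. 292.]
top (-25, 40, 72) [283. 432.]
top (25, -40, 72) [284. 240.]
top (25, 40, 72) [198. 380.]
top (-37, -52, 143) [371. 275.]
top (-37, 52, 143) [249. 473.]
top (37, -52, 143) [234. 193.]
top (37, 52, 143) [112. 389.]
side (-25, -40, 72) [231. 230.]
side (-25, 40, 72) [322. 310.]
side (25, -40, 72) [162. 269.]
side (25, 40, 72) [252. 355.]
side (-37, -52, 143) [234. 118.]
side (-37, 52, 143) [359. 220.]
side (37, -52, 143) [127. 175.]
side (37, 52, 143) [250. 286.]
```

The carrier is now level (side crop: hub (368,385), wing (337,120), handle from (413,148) to (530,222)). Pivot ≈ (471.5,380), yaw 149°. Now the housing at (668.7,204).

Emit:
jog_arm:
  series:
    - {"grip": 93, "offset": [0.99, 0.31, -0.5], "twist": -0.05}
    - {"grip": 93, "offset": [0.99, 0.31, -0.5], "twist": -0.05}
    - {"grip": 93, "offset": [0.99, 0.31, -0.5], "twist": -0.05}
    - {"grip": 93, "offset": [0.99, 0.31, -0.5], "twist": -0.05}
    - {"grip": 93, "offset": [0.99, 0.31, -0.5], "twist": -0.05}

```text
t: 9.48
eef_pos: [495.2, 151.6, 179.8]
tcp_rot: [180.0, -0.0, 96.5]
contact_force: [-0.3, -0.7, -0.1]
opening: 1.0
gripper_force: 0.0
```

Emit:
jog_arm:
  series:
    - {"grip": 93, "offset": [0.99, 0.31, -0.5], "twist": -0.05}
    - {"grip": 93, "offset": [0.99, 0.31, -0.5], "twist": -0.05}
    - {"grip": 93, "offset": [0.99, 0.31, -0.5], "twist": -0.05}
    - {"grip": 93, "offset": [0.99, 0.31, -0.5], "twist": -0.05}
    - {"grip": 93, "offset": [0.99, 0.31, -0.5], "twist": -0.05}

```text
t: 10.1
eef_pos: [618.9, 190.5, 117.0]
tcp_rot: [-180.0, 0.0, 94.0]
contact_force: [-0.3, -0.9, 0.1]
opening: 0.996
gripper_force: 0.0
```

Emit:
jog_arm:
  series:
    - {"grip": 93, "offset": [0.99, 0.31, -0.5], "twist": -0.1}
    - {"grip": 93, "offset": [0.99, 0.31, -0.5], "twist": -0.1}
    - {"grip": 93, "offset": [0, 0, -1], "twist": 0}
    - {"grip": 93, "offset": [0, 0, -1], "twist": 0}
    - {"grip": 93, "offset": [0, 0, -0.55], "twist": 0}

```text
t: 10.72
eef_pos: [666.6, 205.4, 26.7]
tcp_rot: [-179.9, 0.0, 92.0]
contact_force: [-0.7, 0.0, -0.7]
opening: 0.998
gripper_force: 0.0
```

Emit:
jog_arm:
  series:
    - {"grip": 93, "offset": [0, 0, 0], "twist": 0}
    - {"grip": 55, "offset": [0, 0, 0], "twist": 0}
    - {"grip": 55, "offset": [0, 0, 0], "twist": 0}
    - {"grip": 55, "offset": [0, 0, 0], "twist": 0}
    - {"grip": 55, "offset": [0, 0, 0], "twist": 0}
  squeeze: 30

```text
t: 11.35
eef_pos: [668.1, 205.2, 29.3]
tcp_rot: [179.9, -0.0, 91.8]
contact_force: [1.1, -0.1, 2.4]
opening: 0.641
gripper_force: 29.9
```

Emit:
jog_arm:
  series:
    - {"grip": 55, "offset": [0, 0, 0.5], "twist": 0}
    - {"grip": 55, "offset": [0, 0, 1], "twist": 0.2}
    - {"grip": 55, "offset": [0, 0, 1], "twist": 0.5}
    - {"grip": 55, "offset": [0, 0, 1], "twist": 0.5}
    - {"grip": 55, "offset": [-0.5, 0.44, 1], "twist": 0.5}

```text
t: 11.98
eef_pos: [655.4, 215.4, 142.5]
tcp_rot: [180.0, 0.0, 108.9]
contact_force: [0.4, -0.1, -2.6]
opening: 0.644
gripper_force: 29.9
```

Emit:
jog_arm:
  series:
    - {"grip": 55, "offset": [-1, 0.88, 1], "twist": 0.5}
    - {"grip": 55, "offset": [-1, 0.88, 1], "twist": 0.5}
    - {"grip": 55, "offset": [-1, 0.88, 0.6], "twist": 0.5}
    - {"grip": 55, "offset": [-1, 0.88, 0], "twist": 0.5}
    - {"grip": 55, "offset": [-1, 0.88, 0], "twist": 0.5}

```text
t: 12.6
eef_pos: [529.2, 326.8, 207.1]
tcp_rot: [180.0, 0.0, 134.0]
contact_force: [0.7, 0.9, -2.1]
opening: 0.643
gripper_force: 29.9
```

Emit:
jog_arm:
  series:
    - {"grip": 55, "offset": [-1, 0.88, 0], "twist": 0.5}
    - {"grip": 55, "offset": [-1, 0.88, 0], "twist": 0.5}
    - {"grip": 55, "offset": [-0.4, 0.45, 0], "twist": 0.5}
    - {"grip": 55, "offset": [0, 0, 0], "twist": 0.5}
    - {"grip": 55, "offset": [0, 0, 0], "twist": 0}

```text
t: 13.22
eef_pos: [469.8, 381.5, 206.6]
tcp_rot: [180.0, 0.0, 153.8]
contact_force: [-0.4, 0.0, -2.3]
opening: 0.641
gripper_force: 29.9
```

```bash
python3 - <<'E'
from h import *
o=telemetry.observe();print(o["eef_pos"],o["tcp_rot"],o["opening"])
s=viewer.snapshot("side");a=cv2.resize(s[170:350,240:420],None,fx=3.3,fy=3.3,interpolation=cv2.INTER_CUBIC);cv2.imwrite("pics/side2.png",a)
E
```

```text
[469.82928241 381.54018248 206.58462397] [1.79999298e+02 3.77654900e-03 1.53802697e+02] 0.6407564621809172
```

View pics/side2.png

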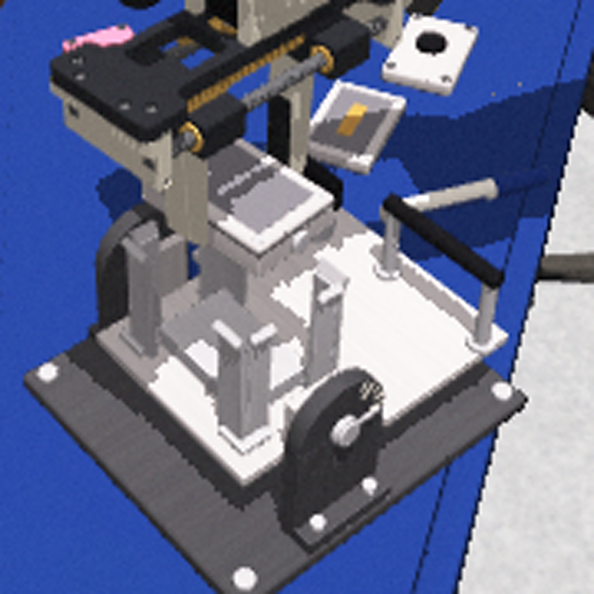

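The housing is held level over the nest (side crop, its front corner at (262,257), post tops at (240,325), (330,275)). The yaw is 4.8° over, so I correct it and lower.

Emit:
jog_arm:
  series:
    - {"grip": 55, "offset": [0.03, 0, 0], "twist": -0.48}
    - {"grip": 55, "offset": [0, 0, -0.5], "twist": 0}
    - {"grip": 55, "offset": [0, 0, -0.6], "twist": 0}
    - {"grip": 55, "offset": [0, 0, -0.4], "twist": 0}
    - {"grip": 55, "offset": [0, 0, 0], "twist": 0}

```text
t: 13.9
eef_pos: [470.1, 380.9, 166.8]
tcp_rot: [-179.9, -0.1, 149.0]
contact_force: [-0.7, -1.0, -2.1]
opening: 0.643
gripper_force: 29.9
```

Emit:
jog_arm:
  series:
    - {"grip": 55, "offset": [0, 0, -0.2], "twist": 0}
    - {"grip": 55, "offset": [0, 0, -0.2], "twist": 0}
    - {"grip": 55, "offset": [0, 0, -0.2], "twist": 0}
    - {"grip": 55, "offset": [0, 0, 0], "twist": 0}

```text
t: 14.4
eef_pos: [470.6, 381.2, 153.0]
tcp_rot: [-180.0, -0.0, 149.0]
contact_force: [-0.3, -0.1, -1.4]
opening: 0.647
gripper_force: 29.9
```

Emit:
jog_arm:
  series:
    - {"grip": 55, "offset": [0, 0, -0.4], "twist": 0}
    - {"grip": 55, "offset": [0, 0, -0.4], "twist": 0}
    - {"grip": 55, "offset": [0, 0, -0.4], "twist": 0}
    - {"grip": 55, "offset": [0, 0, -0.4], "twist": 0}
    - {"grip": 55, "offset": [0, 0, 0], "twist": 0}

```text
t: 15.02
eef_pos: [470.5, 381.1, 112.4]
tcp_rot: [-179.9, -0.0, 149.0]
contact_force: [0.3, -0.7, -2.1]
opening: 0.645
gripper_force: 29.9
```

Emit:
jog_arm:
  series:
    - {"grip": 55, "offset": [0, 0, -0.25], "twist": 0}
    - {"grip": 55, "offset": [0, 0, -0.15], "twist": 0}
    - {"grip": 55, "offset": [0, 0, 0], "twist": 0}

```text
t: 15.4
eef_pos: [470.6, 381.2, 103.2]
tcp_rot: [-180.0, -0.0, 149.0]
contact_force: [-0.1, -0.4, -1.4]
opening: 0.643
gripper_force: 29.9
```

Emit:
jog_arm:
  series:
    - {"grip": 55, "offset": [0, 0, -0.06], "twist": 0}
    - {"grip": 55, "offset": [0, 0, -0.06], "twist": 0}
    - {"grip": 55, "offset": [0, 0, 0], "twist": 0}

```text
t: 15.78
eef_pos: [471.1, 381.5, 101.2]
tcp_rot: [180.0, 0.0, 149.0]
contact_force: [-1.7, -1.8, 2.2]
opening: 0.644
gripper_force: 29.9
```

Emit:
jog_arm:
  series:
    - {"grip": 55, "offset": [0, 0, -0.06], "twist": 0}
    - {"grip": 55, "offset": [0, 0, 0], "twist": 0}

```text
t: 16.02
eef_pos: [471.1, 381.5, 101.2]
tcp_rot: [180.0, 0.0, 149.0]
contact_force: [-7.4, -6.0, 14.4]
opening: 0.643
gripper_force: 29.9
```

Emit:
jog_arm:
  series:
    - {"grip": 80, "offset": [0, 0, 0.05], "twist": 0}
    - {"grip": 80, "offset": [0, 0, 0], "twist": 0}
    - {"grip": 80, "offset": [0, 0, 0], "twist": 0}
    - {"grip": 80, "offset": [0, 0, 0.5], "twist": 0}
    - {"grip": 80, "offset": [0, 0, 1], "twist": 0}

```text
t: 16.65
eef_pos: [470.2, 380.9, 137.5]
tcp_rot: [-179.9, -0.1, 149.0]
contact_force: [0.5, -0.1, 0.9]
opening: 0.86
gripper_force: 0.0
```

Emit:
jog_arm:
  series:
    - {"grip": 80, "offset": [0, 0, 1], "twist": 0}
    - {"grip": 80, "offset": [0, 0, 1], "twist": 0}
    - {"grip": 80, "offset": [0, 0, 1], "twist": 0}
    - {"grip": 93, "offset": [0.03, -1, 0], "twist": -0.6}
    - {"grip": 93, "offset": [0.03, -1, 0], "twist": -0.6}

```text
t: 17.27
eef_pos: [472.7, 331.3, 214.4]
tcp_rot: [179.9, 0.0, 136.8]
contact_force: [0.4, -0.6, -0.9]
opening: 0.99
gripper_force: 0.0
```

```bash
python3 - <<'E'
from h import *
print(telemetry.observe()["eef_pos"])
im=viewer.snapshot("top")
for nm,u,v in(("s1",380,190),("s2",338,225)): print(nm,blob(im,"top",u,v,12,brass,24),rect(im,"top",u,v,12,24))
print("cap",blob(im,"top",382,239,22,dark,12))
a=cv2.resize(im[185:265,170:310],None,fx=4,fy=4,interpolation=cv2.INTER_CUBIC);s=viewer.snapshot("side")
b=cv2.resize(s[200:300,260:400],None,fx=4,fy=4,interpolation=cv2.INTER_CUBIC)[:280]
b=cv2.resize(s[210:300,260:400],None,fx=4,fy=4,interpolation=cv2.INTER_CUBIC)
cv2.imwrite("pics/b2.png",b)
E
```

```text
[472.73034424 331.28369742 214.40393993]
s1 (array([568.6, -36.1]), 68, array([568.6, -36.1]), array([38.1, 11.7]), 81.0) (567.7, -35.1, 64.4, 93.8, 81.0)
s2 (array([478.5,  77. ]), 64, array([479.2,  76.2]), array([36.6, 10.4]), 89.3) (478.3, 76.8, 64.6, 93.7, 84.9)
cap (array([442.9, -38.8]), 30, array([442.8, -38.4]), array([15.9, 12.7]), 25.1)
```

View pics/b2.png

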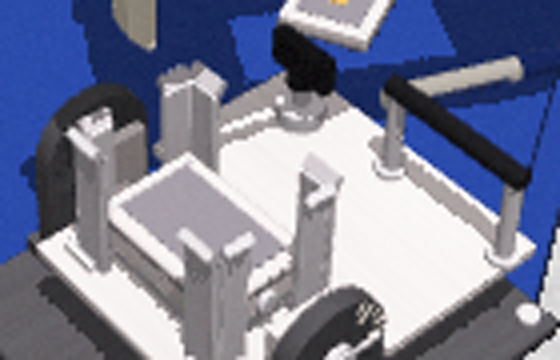

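The housing lies squarely between the posts (side crop, around (190,205)). Next is section 2.

Emit:
jog_arm:
  series:
    - {"grip": 93, "offset": [0.02, -0.92, 0], "twist": -0.47}
    - {"grip": 93, "offset": [0.02, -0.92, 0], "twist": -0.47}
    - {"grip": 93, "offset": [0.02, -0.92, 0], "twist": -0.47}
    - {"grip": 93, "offset": [0.02, -0.92, 0], "twist": -0.47}
    - {"grip": 93, "offset": [0.02, -0.92, 0], "twist": -0.47}

```text
t: 18.0
eef_pos: [475.1, 216.4, 213.6]
tcp_rot: [179.9, -0.0, 113.5]
contact_force: [-0.4, -0.4, 0.7]
opening: 1.003
gripper_force: 0.0
```

Emit:
jog_arm:
  series:
    - {"grip": 93, "offset": [0.02, -0.93, -0.8], "twist": -0.47}
    - {"grip": 93, "offset": [0.02, -0.93, -0.8], "twist": -0.47}
    - {"grip": 93, "offset": [0.02, -0.93, -0.8], "twist": -0.47}
    - {"grip": 93, "offset": [0.02, -0.93, -0.8], "twist": -0.47}
    - {"grip": 93, "offset": [0.02, -0.93, -0.8], "twist": -0.47}

```text
t: 18.62
eef_pos: [477.9, 100.0, 113.0]
tcp_rot: [179.9, -0.0, 90.0]
contact_force: [-0.0, 0.5, -0.0]
opening: 1.0
gripper_force: 0.0
```

Emit:
jog_arm:
  series:
    - {"grip": 93, "offset": [0.02, -0.92, -0.8], "twist": -0.48}
    - {"grip": 93, "offset": [0, 0, -1], "twist": 0}
    - {"grip": 93, "offset": [0, 0, -1], "twist": 0}
    - {"grip": 93, "offset": [0, 0, -0.6], "twist": 0}
    - {"grip": 93, "offset": [0, 0, 0], "twist": 0}

```text
t: 19.25
eef_pos: [477.2, 77.4, 27.1]
tcp_rot: [-179.9, 0.0, 85.3]
contact_force: [0.2, 1.6, 0.0]
opening: 1.002
gripper_force: 0.0
```

Emit:
jog_arm:
  series:
    - {"grip": 55, "offset": [0, 0, 0], "twist": 0}
    - {"grip": 55, "offset": [0, 0, 0], "twist": 0}
    - {"grip": 55, "offset": [0, 0, 0], "twist": 0}
    - {"grip": 55, "offset": [0, 0, 0], "twist": 0}
  squeeze: 30

```text
t: 19.75
eef_pos: [478.3, 77.2, 28.4]
tcp_rot: [179.9, -0.0, 85.2]
contact_force: [-0.4, 0.6, 2.2]
opening: 0.638
gripper_force: 30.0
```

Emit:
jog_arm:
  series:
    - {"grip": 55, "offset": [0, 0, 0.45], "twist": 0}
    - {"grip": 55, "offset": [0, 0, 1], "twist": 0}
    - {"grip": 55, "offset": [0, 0, 1], "twist": 0}
    - {"grip": 55, "offset": [-0.02, 0.93, 1], "twist": 0.49}
    - {"grip": 55, "offset": [-0.02, 0.93, 1], "twist": 0.49}

```text
t: 20.38
eef_pos: [476.9, 124.0, 140.7]
tcp_rot: [180.0, -0.0, 95.1]
contact_force: [0.2, -0.2, -0.6]
opening: 0.644
gripper_force: 30.0
```

Emit:
jog_arm:
  series:
    - {"grip": 55, "offset": [-0.02, 0.93, 1], "twist": 0.49}
    - {"grip": 55, "offset": [-0.02, 0.93, 1], "twist": 0.49}
    - {"grip": 55, "offset": [-0.02, 0.93, 1], "twist": 0.49}
    - {"grip": 55, "offset": [-0.02, 0.93, 0], "twist": 0.49}
    - {"grip": 55, "offset": [-0.02, 0.93, 0], "twist": 0.49}

```text
t: 21.0
eef_pos: [474.5, 240.7, 215.4]
tcp_rot: [179.9, 0.0, 119.7]
contact_force: [-0.6, 0.5, -0.9]
opening: 0.641
gripper_force: 30.0
```

Emit:
jog_arm:
  series:
    - {"grip": 55, "offset": [-0.02, 0.93, 0], "twist": 0.49}
    - {"grip": 55, "offset": [-0.02, 0.93, 0], "twist": 0.49}
    - {"grip": 55, "offset": [-0.02, 0.93, 0], "twist": 0.49}
    - {"grip": 55, "offset": [-0.02, 0.93, 0], "twist": 0.49}
    - {"grip": 55, "offset": [-0.02, 0.93, 0], "twist": 0.49}

```text
t: 21.62
eef_pos: [471.7, 356.9, 214.7]
tcp_rot: [180.0, 0.0, 144.2]
contact_force: [0.2, 0.3, -0.1]
opening: 0.639
gripper_force: 30.0
```

Emit:
jog_arm:
  series:
    - {"grip": 55, "offset": [0, 0.04, 0], "twist": 0.01}
    - {"grip": 55, "offset": [0, 0, 0], "twist": 0}
    - {"grip": 55, "offset": [0, 0, 0], "twist": 0}

```text
t: 22.0
eef_pos: [472.0, 356.4, 214.3]
tcp_rot: [-180.0, 0.0, 144.0]
contact_force: [-0.8, -0.7, -1.2]
opening: 0.639
gripper_force: 30.0
```

Emit:
jog_arm:
  series:
    - {"grip": 55, "offset": [-0.02, 0.96, 0], "twist": 0.5}
    - {"grip": 55, "offset": [0, 0, 0], "twist": 0}
    - {"grip": 55, "offset": [0, 0, -0.6], "twist": 0}
    - {"grip": 55, "offset": [0, 0, -0.6], "twist": 0}
    - {"grip": 55, "offset": [0, 0, 0], "twist": 0}

```text
t: 22.62
eef_pos: [470.2, 379.8, 181.2]
tcp_rot: [-179.8, -0.1, 149.0]
contact_force: [0.1, -0.4, -0.5]
opening: 0.641
gripper_force: 30.0
```

Emit:
jog_arm:
  series:
    - {"grip": 55, "offset": [0, 0, -0.4], "twist": 0}
    - {"grip": 55, "offset": [0, 0, -0.4], "twist": 0}
    - {"grip": 55, "offset": [0, 0, -0.4], "twist": 0}
    - {"grip": 55, "offset": [0, 0, -0.4], "twist": 0}
    - {"grip": 55, "offset": [0, 0, 0], "twist": 0}

```text
t: 23.25
eef_pos: [470.7, 380.7, 142.7]
tcp_rot: [-179.9, -0.1, 149.1]
contact_force: [0.5, 0.0, -1.9]
opening: 0.64
gripper_force: 30.0
```

Emit:
jog_arm:
  series:
    - {"grip": 55, "offset": [0, 0, -0.3], "twist": 0}
    - {"grip": 55, "offset": [0, 0, -0.3], "twist": 0}
    - {"grip": 55, "offset": [0, 0, 0], "twist": 0}

```text
t: 23.62
eef_pos: [470.9, 380.8, 128.1]
tcp_rot: [-179.9, -0.0, 149.1]
contact_force: [0.1, -0.1, -0.7]
opening: 0.64
gripper_force: 30.0
```

Emit:
jog_arm:
  series:
    - {"grip": 55, "offset": [0, 0, -0.16], "twist": 0}
    - {"grip": 55, "offset": [0, 0, -0.06], "twist": 0}
    - {"grip": 55, "offset": [0, 0, 0], "twist": 0}

```text
t: 24.0
eef_pos: [471.4, 381.2, 123.5]
tcp_rot: [-180.0, -0.0, 149.1]
contact_force: [-0.7, -0.0, -1.5]
opening: 0.643
gripper_force: 30.0
```

Emit:
jog_arm:
  series:
    - {"grip": 55, "offset": [0, 0, -0.04], "twist": 0}
    - {"grip": 55, "offset": [0, 0, 0], "twist": 0}

```text
t: 24.25
eef_pos: [471.4, 381.2, 122.7]
tcp_rot: [180.0, 0.0, 149.1]
contact_force: [-0.8, -1.2, -1.5]
opening: 0.641
gripper_force: 30.0
```

Emit:
jog_arm:
  series:
    - {"grip": 55, "offset": [0, 0, -0.04], "twist": 0}
    - {"grip": 75, "offset": [0, 0, 0], "twist": 0}
    - {"grip": 75, "offset": [0, 0, 0], "twist": 0}
    - {"grip": 75, "offset": [0, 0, 0], "twist": 0}
    - {"grip": 75, "offset": [0, 0, 0.5], "twist": 0}

```text
t: 24.88
eef_pos: [470.6, 380.6, 133.3]
tcp_rot: [-179.9, -0.1, 149.1]
contact_force: [0.3, 0.4, 0.9]
opening: 0.805
gripper_force: 0.0
```

Emit:
jog_arm:
  series:
    - {"grip": 75, "offset": [0, 0, 1], "twist": 0}
    - {"grip": 75, "offset": [0, 0, 1], "twist": 0}
    - {"grip": 75, "offset": [0, 0, 1], "twist": 0}
    - {"grip": 93, "offset": [0.24, -1, 0.3], "twist": -0.6}
    - {"grip": 93, "offset": [0.24, -1, 0], "twist": -0.6}

```text
t: 25.5
eef_pos: [484.2, 331.3, 219.1]
tcp_rot: [179.8, 0.1, 137.0]
contact_force: [-0.1, 1.0, -0.5]
opening: 0.967
gripper_force: 0.0
```

```bash
python3 - <<'E'
from h import *
o=telemetry.observe();print(o["eef_pos"],o["tcp_rot"])
im=viewer.snapshot("top")
for nm,u,v in(("s1",380,190),): print(nm,blob(im,"top",u,v,12,brass,24),rect(im,"top",u,v,12,24))
print("cap",blob(im,"top",382,239,22,dark,12))
s=viewer.snapshot("side")
print("stack brass side",blob(s,"side",304,245,106,brass,25))
E
```

```text
[484.17834929 331.28522601 219.08300986] [1.79823309e+02 5.94659990e-02 1.36956554e+02]
s1 (array([568.6, -36.1]), 68, array([568.6, -36.1]), array([38.1, 11.7]), 81.0) (567.7, -35.1, 64.4, 93.8, 81.0)
cap (array([442.8, -38.9]), 34, array([443.5, -39.1]), array([16.2, 14.7]), 43.7)
stack brass side (array([472.1, 380.7]), 96, array([472.4, 380.6]), array([12.1, 39.5]), 59.3)
```

Emit:
jog_arm:
  series:
    - {"grip": 93, "offset": [0.225, -0.98, 0], "twist": -0.37}
    - {"grip": 93, "offset": [0.225, -0.98, 0], "twist": -0.37}
    - {"grip": 93, "offset": [0.225, -0.98, 0], "twist": -0.37}
    - {"grip": 93, "offset": [0.225, -0.98, 0], "twist": -0.37}
    - {"grip": 93, "offset": [0.225, -0.98, 0], "twist": -0.37}

```text
t: 26.22
eef_pos: [511.7, 208.6, 217.3]
tcp_rot: [180.0, -0.0, 118.6]
contact_force: [0.7, -0.0, -0.4]
opening: 1.002
gripper_force: 0.0
```

Emit:
jog_arm:
  series:
    - {"grip": 93, "offset": [0.225, -0.98, 0], "twist": -0.37}
    - {"grip": 93, "offset": [0.225, -0.98, 0], "twist": -0.37}
    - {"grip": 93, "offset": [0.225, -0.98, -0.6], "twist": -0.37}
    - {"grip": 93, "offset": [0.225, -0.98, -0.6], "twist": -0.37}
    - {"grip": 93, "offset": [0.225, -0.98, -0.6], "twist": -0.37}

```text
t: 26.85
eef_pos: [540.1, 86.1, 171.9]
tcp_rot: [179.9, -0.0, 100.1]
contact_force: [0.3, 1.2, -0.7]
opening: 0.999
gripper_force: 0.0
```

Emit:
jog_arm:
  series:
    - {"grip": 93, "offset": [0.225, -0.98, -0.6], "twist": -0.37}
    - {"grip": 93, "offset": [0.225, -0.98, -0.6], "twist": -0.37}
    - {"grip": 93, "offset": [0.225, -0.98, -0.6], "twist": -0.37}
    - {"grip": 93, "offset": [0.225, -0.98, -0.6], "twist": -0.37}
    - {"grip": 93, "offset": [0.225, -0.98, -0.6], "twist": -0.42}

```text
t: 27.48
eef_pos: [568.4, -36.5, 96.8]
tcp_rot: [180.0, -0.0, 81.1]
contact_force: [0.3, 0.2, -0.4]
opening: 1.003
gripper_force: 0.0
```

Emit:
jog_arm:
  series:
    - {"grip": 93, "offset": [0, 0, -1], "twist": 0}
    - {"grip": 93, "offset": [0, 0, -1], "twist": 0}
    - {"grip": 93, "offset": [0, 0, 0], "twist": 0}

```text
t: 27.85
eef_pos: [566.2, -35.6, 44.8]
tcp_rot: [-179.8, -0.0, 81.2]
contact_force: [0.0, -0.1, 0.3]
opening: 1.001
gripper_force: 0.0
```

Emit:
jog_arm:
  series:
    - {"grip": 93, "offset": [0, 0, -0.5], "twist": 0}
    - {"grip": 93, "offset": [0, 0, -0.22], "twist": 0}
    - {"grip": 93, "offset": [0, 0, 0], "twist": 0}

```text
t: 28.22
eef_pos: [567.7, -36.2, 28.6]
tcp_rot: [-180.0, -0.0, 81.1]
contact_force: [0.9, 0.1, 0.0]
opening: 0.999
gripper_force: 0.0
```

Emit:
jog_arm:
  series:
    - {"grip": 55, "offset": [0, 0, 0], "twist": 0}
    - {"grip": 55, "offset": [0, 0, 0], "twist": 0}
    - {"grip": 55, "offset": [0, 0, 0], "twist": 0}
    - {"grip": 55, "offset": [0, 0, 0], "twist": 0}

```text
t: 28.72
eef_pos: [568.0, -36.4, 28.9]
tcp_rot: [180.0, -0.0, 81.1]
contact_force: [0.6, 0.5, 0.2]
opening: 0.641
gripper_force: 30.0
```

Emit:
jog_arm:
  series:
    - {"grip": 55, "offset": [0, 0, 0.45], "twist": 0}
    - {"grip": 55, "offset": [0, 0, 1], "twist": 0}
    - {"grip": 55, "offset": [0, 0, 1], "twist": 0}
    - {"grip": 55, "offset": [-0.227, 0.98, 1], "twist": 0.4}
    - {"grip": 55, "offset": [-0.227, 0.98, 1], "twist": 0.4}

```text
t: 29.35
eef_pos: [556.3, 13.0, 141.4]
tcp_rot: [180.0, -0.0, 89.2]
contact_force: [0.6, -0.9, -0.6]
opening: 0.641
gripper_force: 30.0
```

Emit:
jog_arm:
  series:
    - {"grip": 55, "offset": [-0.227, 0.98, 1], "twist": 0.4}
    - {"grip": 55, "offset": [-0.227, 0.98, 1], "twist": 0.4}
    - {"grip": 55, "offset": [-0.227, 0.98, 1], "twist": 0.4}
    - {"grip": 55, "offset": [-0.227, 0.98, 0], "twist": 0.4}
    - {"grip": 55, "offset": [-0.227, 0.98, 0], "twist": 0.4}

```text
t: 29.98
eef_pos: [528.0, 136.0, 216.3]
tcp_rot: [179.9, 0.0, 109.2]
contact_force: [-0.5, 0.1, -1.3]
opening: 0.639
gripper_force: 30.0
```

Emit:
jog_arm:
  series:
    - {"grip": 55, "offset": [-0.227, 0.98, 0], "twist": 0.4}
    - {"grip": 55, "offset": [-0.227, 0.98, 0], "twist": 0.4}
    - {"grip": 55, "offset": [-0.227, 0.98, 0], "twist": 0.4}
    - {"grip": 55, "offset": [-0.227, 0.98, 0], "twist": 0.4}
    - {"grip": 55, "offset": [-0.227, 0.98, 0], "twist": 0.4}

```text
t: 30.6
eef_pos: [499.3, 258.4, 215.6]
tcp_rot: [180.0, 0.0, 129.2]
contact_force: [-0.3, -0.4, -1.6]
opening: 0.641
gripper_force: 30.0
```

Emit:
jog_arm:
  series:
    - {"grip": 55, "offset": [-0.227, 0.98, 0], "twist": 0.4}
    - {"grip": 55, "offset": [-0.227, 0.98, 0], "twist": 0.4}
    - {"grip": 55, "offset": [-0.227, 0.98, 0], "twist": 0.4}
    - {"grip": 55, "offset": [-0.227, 0.98, 0], "twist": 0.4}
    - {"grip": 55, "offset": [-0.227, 0.98, 0], "twist": 0.4}

```text
t: 31.22
eef_pos: [471.0, 380.9, 215.6]
tcp_rot: [180.0, 0.0, 149.2]
contact_force: [0.2, 0.9, -0.4]
opening: 0.641
gripper_force: 30.0
```

Emit:
jog_arm:
  series:
    - {"grip": 55, "offset": [0, 0, 0], "twist": 0}
    - {"grip": 55, "offset": [0, 0, 0], "twist": 0}

```text
t: 31.48
eef_pos: [471.3, 379.7, 215.1]
tcp_rot: [-180.0, 0.0, 149.1]
contact_force: [-0.0, 0.3, -0.9]
opening: 0.639
gripper_force: 30.0
```

Emit:
jog_arm:
  series:
    - {"grip": 55, "offset": [0.01, 0.04, -0.5], "twist": 0}
    - {"grip": 55, "offset": [0, 0, -0.6], "twist": 0}
    - {"grip": 55, "offset": [0, 0, -0.4], "twist": 0}
    - {"grip": 55, "offset": [0, 0, -0.3], "twist": 0}
    - {"grip": 55, "offset": [0, 0, 0], "twist": 0}

```text
t: 32.1
eef_pos: [471.2, 380.8, 168.9]
tcp_rot: [-179.9, -0.0, 149.1]
contact_force: [-0.2, 0.7, -1.0]
opening: 0.642
gripper_force: 30.0
```

Emit:
jog_arm:
  series:
    - {"grip": 55, "offset": [0, 0, -0.4], "twist": 0}
    - {"grip": 55, "offset": [0, 0, -0.4], "twist": 0}
    - {"grip": 55, "offset": [0, 0, -0.4], "twist": 0}
    - {"grip": 55, "offset": [0, 0, -0.12], "twist": 0}
    - {"grip": 55, "offset": [0, 0, 0], "twist": 0}

```text
t: 32.72
eef_pos: [471.4, 381.1, 136.5]
tcp_rot: [-180.0, -0.0, 149.1]
contact_force: [-0.3, -0.5, 0.4]
opening: 0.638
gripper_force: 30.0
```

Emit:
jog_arm:
  series:
    - {"grip": 55, "offset": [0, 0, 0], "twist": 0}
    - {"grip": 55, "offset": [0, 0, 0], "twist": 0}

```text
t: 32.98
eef_pos: [471.8, 381.4, 137.4]
tcp_rot: [180.0, 0.0, 149.1]
contact_force: [-0.9, -0.2, -0.7]
opening: 0.642
gripper_force: 30.0
```

Emit:
jog_arm:
  series:
    - {"grip": 55, "offset": [0, 0, -0.06], "twist": 0}
    - {"grip": 55, "offset": [0, 0, -0.04], "twist": 0}
    - {"grip": 55, "offset": [0, 0, 0], "twist": 0}

```text
t: 33.35
eef_pos: [471.6, 381.2, 134.8]
tcp_rot: [180.0, 0.0, 149.1]
contact_force: [-1.6, -1.4, 3.3]
opening: 0.637
gripper_force: 30.0
```

Emit:
jog_arm:
  series:
    - {"grip": 55, "offset": [0, 0, -0.03], "twist": 0}
    - {"grip": 75, "offset": [0, 0, 0], "twist": 0}
    - {"grip": 75, "offset": [0, 0, 0], "twist": 0}
    - {"grip": 75, "offset": [0, 0, 0], "twist": 0}
    - {"grip": 75, "offset": [0, 0, 0.5], "twist": 0}

```text
t: 33.98
eef_pos: [470.7, 380.6, 145.1]
tcp_rot: [-179.9, -0.1, 149.1]
contact_force: [-0.4, -0.1, 0.3]
opening: 0.806
gripper_force: 0.0
```

Emit:
jog_arm:
  series:
    - {"grip": 75, "offset": [0, 0, 1], "twist": 0}
    - {"grip": 75, "offset": [0, 0, 1], "twist": 0}
    - {"grip": 75, "offset": [0, 0, 1], "twist": 0}
    - {"grip": 93, "offset": [0, -1, 0.3], "twist": -0.6}
    - {"grip": 93, "offset": [0, -1, 0], "twist": -0.6}

```text
t: 34.6
eef_pos: [472.2, 331.2, 231.0]
tcp_rot: [179.8, 0.1, 136.9]
contact_force: [-0.2, -0.4, -0.6]
opening: 0.972
gripper_force: 0.0
```

```bash
python3 - <<'E'
from h import *
o=telemetry.observe();print(o["eef_pos"],o["tcp_rot"])
im=viewer.snapshot("top");s=viewer.snapshot("side")
for k in(10,14,18):print("cap",blob(im,"top",382,239,22,dark,k))
print("cap side",blob(s,"side",370,183,22,dark,10))
hsv=cv2.cvtColor(im,cv2.COLOR_BGR2HSV)
w=lambda h:(h[...,1]<60)&(h[...,2]>90)
print("cap plate",blob(im,"top",382,239,14,w,26))
print("stack brass side",blob(s,"side",304,240,118,brass,25))
a=cv2.resize(im[205:275,345:425],None,fx=4,fy=4);b=cv2.resize(s[195:295,260:400],None,fx=4,fy=4)
o=np.zeros((400,880,3),np.uint8);o[:280,:320]=a;o[:400,320:]=b[:, :560];cv2.imwrite("pics/c3.png",o[:,:800])
E
```

```text
[472.19838741 331.21307658 230.98382642] [1.79830012e+02 5.48318984e-02 1.36945490e+02]
cap (array([442.5, -38.6]), 34, array([442.5, -38.9]), array([16.1, 14.7]), 16.9)
cap (array([442.5, -38.6]), 34, array([442.5, -38.9]), array([16.1, 14.7]), 16.9)
cap (array([442.5, -38.6]), 34, array([442.5, -38.9]), array([16.1, 14.7]), 16.9)
cap side (array([443.4, -31.2]), 43, array([443.8, -31.9]), array([22.4, 23.4]), 20.1)
cap plate (array([442.2, -37.2]), 763, array([442.1, -37.9]), array([91.1, 60.5]), 86.9)
stack brass side (array([471.5, 381.3]), 99, array([471.6, 381.1]), array([12.1, 39.3]), 59.5)
```

View pics/c3.png

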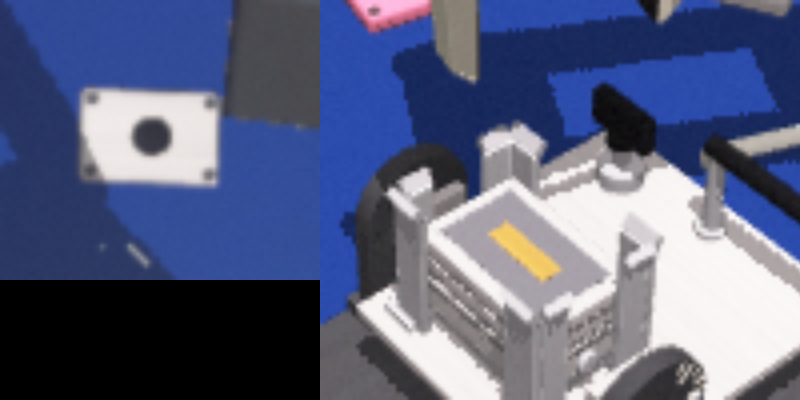

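Stack is square (side crop, brass strip (525,250)); the white cap is unmoved, with its centre at (442,-37.5) and yaw 87°.

Emit:
jog_arm:
  series:
    - {"grip": 93, "offset": [-0.08, -0.983, 0], "twist": -0.333}
    - {"grip": 93, "offset": [-0.08, -0.983, 0], "twist": -0.333}
    - {"grip": 93, "offset": [-0.08, -0.983, 0], "twist": -0.333}
    - {"grip": 93, "offset": [-0.08, -0.983, 0], "twist": -0.333}
    - {"grip": 93, "offset": [-0.08, -0.983, 0], "twist": -0.333}

```text
t: 35.33
eef_pos: [461.6, 208.2, 229.3]
tcp_rot: [180.0, -0.0, 120.5]
contact_force: [0.7, 0.1, -0.2]
opening: 0.999
gripper_force: 0.0
```

Emit:
jog_arm:
  series:
    - {"grip": 93, "offset": [-0.08, -0.983, 0], "twist": -0.333}
    - {"grip": 93, "offset": [-0.08, -0.983, 0], "twist": -0.333}
    - {"grip": 93, "offset": [-0.08, -0.983, -0.6], "twist": -0.333}
    - {"grip": 93, "offset": [-0.08, -0.983, -0.6], "twist": -0.333}
    - {"grip": 93, "offset": [-0.08, -0.983, -0.6], "twist": -0.333}

```text
t: 35.95
eef_pos: [451.9, 85.2, 184.0]
tcp_rot: [179.9, -0.0, 103.8]
contact_force: [0.3, 0.2, 0.5]
opening: 1.002
gripper_force: 0.0
```

Emit:
jog_arm:
  series:
    - {"grip": 93, "offset": [-0.08, -0.983, -0.6], "twist": -0.333}
    - {"grip": 93, "offset": [-0.08, -0.983, -0.6], "twist": -0.333}
    - {"grip": 93, "offset": [-0.08, -0.983, -0.6], "twist": -0.333}
    - {"grip": 93, "offset": [-0.08, -0.983, -0.6], "twist": -0.333}
    - {"grip": 93, "offset": [-0.08, -0.983, -0.6], "twist": -0.333}

```text
t: 36.58
eef_pos: [442.1, -37.9, 108.9]
tcp_rot: [179.9, -0.0, 87.2]
contact_force: [0.4, 0.4, 0.0]
opening: 1.0
gripper_force: 0.0
```

Emit:
jog_arm:
  series:
    - {"grip": 93, "offset": [0, 0, -1], "twist": 0}
    - {"grip": 93, "offset": [0, 0, -0.8], "twist": 0}
    - {"grip": 93, "offset": [0, 0, 0], "twist": 0}
    - {"grip": 93, "offset": [0, 0, 0], "twist": 0}

```text
t: 37.08
eef_pos: [442.3, -37.3, 64.7]
tcp_rot: [179.9, 0.0, 87.2]
contact_force: [0.4, 0.0, 0.1]
opening: 0.997
gripper_force: 0.0
```

```bash
python3 - <<'E'
from h import *
o=telemetry.observe();print(o["eef_pos"],o["tcp_rot"])
s=viewer.snapshot("side");print("cap side",blob(s,"side",370,183,22,dark,10))
E
```

```text
[442.34416384 -37.30412927  64.70628579] [1.79935848e+02 1.92241404e-03 8.72053272e+01]
cap side (array([443.1, -31.8]), 45, array([443.5, -32. ]), array([23. , 23.4]), 20.1)
```

Emit:
jog_arm:
  series:
    - {"grip": 93, "offset": [0, 0, -1], "twist": 0}
    - {"grip": 93, "offset": [0, 0, -0.44], "twist": 0}
    - {"grip": 93, "offset": [0, 0, 0], "twist": 0}

```text
t: 37.5
eef_pos: [441.1, -37.3, 27.4]
tcp_rot: [-179.9, -0.0, 87.2]
contact_force: [0.4, -0.2, -1.0]
opening: 1.005
gripper_force: 0.0
```

Emit:
jog_arm:
  series:
    - {"grip": 55, "offset": [0, 0, 0], "twist": 0}
    - {"grip": 55, "offset": [0, 0, 0], "twist": 0}
    - {"grip": 55, "offset": [0, 0, 0], "twist": 0}
    - {"grip": 55, "offset": [0, 0, 0], "twist": 0}

```text
t: 38.0
eef_pos: [441.9, -37.5, 28.0]
tcp_rot: [180.0, 0.0, 87.2]
contact_force: [0.4, -0.2, 1.3]
opening: 0.641
gripper_force: 30.0
```

Emit:
jog_arm:
  series:
    - {"grip": 55, "offset": [0, 0, 0.45], "twist": 0}
    - {"grip": 55, "offset": [0, 0, 1], "twist": 0}
    - {"grip": 55, "offset": [0, 0, 1], "twist": 0}
    - {"grip": 55, "offset": [0.07, 0.983, 1], "twist": 0.364}
    - {"grip": 55, "offset": [0.07, 0.983, 1], "twist": 0.364}

```text
t: 38.62
eef_pos: [445.0, 12.1, 140.4]
tcp_rot: [180.0, 0.0, 94.5]
contact_force: [0.3, 0.6, -2.4]
opening: 0.641
gripper_force: 30.0
```

Emit:
jog_arm:
  series:
    - {"grip": 55, "offset": [0.07, 0.983, 1], "twist": 0.364}
    - {"grip": 55, "offset": [0.07, 0.983, 1], "twist": 0.364}
    - {"grip": 55, "offset": [0.07, 0.983, 1], "twist": 0.364}
    - {"grip": 55, "offset": [0.07, 0.983, 0], "twist": 0.364}
    - {"grip": 55, "offset": [0.07, 0.983, 0], "twist": 0.364}

```text
t: 39.25
eef_pos: [453.9, 135.4, 215.1]
tcp_rot: [179.9, 0.0, 112.8]
contact_force: [0.2, -0.4, -1.3]
opening: 0.637
gripper_force: 30.0
```

Emit:
jog_arm:
  series:
    - {"grip": 55, "offset": [0.07, 0.983, 0], "twist": 0.364}
    - {"grip": 55, "offset": [0.07, 0.983, 0], "twist": 0.364}
    - {"grip": 55, "offset": [0.07, 0.983, 0], "twist": 0.364}
    - {"grip": 55, "offset": [0.07, 0.983, 0], "twist": 0.364}
    - {"grip": 55, "offset": [0.07, 0.983, 0], "twist": 0.364}

```text
t: 39.88
eef_pos: [462.3, 258.2, 214.5]
tcp_rot: [-180.0, 0.0, 131.0]
contact_force: [-1.2, 0.4, -0.2]
opening: 0.644
gripper_force: 30.0
```

Emit:
jog_arm:
  series:
    - {"grip": 55, "offset": [0.07, 0.983, 0], "twist": 0.364}
    - {"grip": 55, "offset": [0.07, 0.983, 0], "twist": 0.364}
    - {"grip": 55, "offset": [0.07, 0.983, 0], "twist": 0.364}
    - {"grip": 55, "offset": [0.07, 0.983, 0], "twist": 0.364}
    - {"grip": 55, "offset": [0.07, 0.983, 0], "twist": 0.364}

```text
t: 40.5
eef_pos: [471.1, 381.0, 214.4]
tcp_rot: [-180.0, -0.0, 149.2]
contact_force: [-0.2, -0.1, -1.5]
opening: 0.642
gripper_force: 30.0
```

Emit:
jog_arm:
  series:
    - {"grip": 55, "offset": [0, 0, 0], "twist": 0}
    - {"grip": 55, "offset": [0, 0, 0], "twist": 0}

```text
t: 40.75
eef_pos: [471.2, 379.8, 214.0]
tcp_rot: [-180.0, 0.0, 149.0]
contact_force: [-0.4, -1.4, -1.6]
opening: 0.641
gripper_force: 30.0
```

Emit:
jog_arm:
  series:
    - {"grip": 55, "offset": [0.01, 0.04, -0.5], "twist": 0}
    - {"grip": 55, "offset": [0, 0, -0.6], "twist": 0}
    - {"grip": 55, "offset": [0, 0, -0.4], "twist": 0}
    - {"grip": 55, "offset": [0, 0, -0.3], "twist": 0}
    - {"grip": 55, "offset": [0, 0, 0], "twist": 0}

```text
t: 41.38
eef_pos: [471.1, 381.0, 167.9]
tcp_rot: [-179.9, -0.0, 149.0]
contact_force: [0.1, -0.2, -1.8]
opening: 0.643
gripper_force: 30.0
```

Emit:
jog_arm:
  series:
    - {"grip": 55, "offset": [0, 0, -0.3], "twist": 0}
    - {"grip": 55, "offset": [0, 0, -0.3], "twist": 0}
    - {"grip": 55, "offset": [0, 0, -0.2], "twist": 0}
    - {"grip": 55, "offset": [0, 0, 0], "twist": 0}
    - {"grip": 55, "offset": [0, 0, 0], "twist": 0}

```text
t: 42.0
eef_pos: [471.7, 381.4, 149.1]
tcp_rot: [180.0, 0.0, 149.0]
contact_force: [-0.5, 0.2, -0.9]
opening: 0.643
gripper_force: 30.0
```

Emit:
jog_arm:
  series:
    - {"grip": 55, "offset": [0, 0, -0.06], "twist": 0}
    - {"grip": 55, "offset": [0, 0, 0], "twist": 0}
    - {"grip": 55, "offset": [0, 0, 0], "twist": 0}

```text
t: 42.38
eef_pos: [471.6, 381.3, 147.5]
tcp_rot: [180.0, 0.0, 149.0]
contact_force: [-0.3, -0.8, -1.3]
opening: 0.641
gripper_force: 30.0
```

Emit:
jog_arm:
  series:
    - {"grip": 55, "offset": [0, 0, -0.05], "twist": 0}
    - {"grip": 75, "offset": [0, 0, 0], "twist": 0}
    - {"grip": 75, "offset": [0, 0, 0], "twist": 0}
    - {"grip": 75, "offset": [0, 0, 0], "twist": 0}
    - {"grip": 75, "offset": [0, 0, 0.5], "twist": 0}

```text
t: 43.0
eef_pos: [470.9, 380.8, 157.9]
tcp_rot: [-179.9, -0.1, 149.0]
contact_force: [-0.8, 0.3, 1.0]
opening: 0.808
gripper_force: 0.0
```

Emit:
jog_arm:
  series:
    - {"grip": 75, "offset": [0, 0, 1], "twist": 0}
    - {"grip": 75, "offset": [0, 0, 1], "twist": 0}
    - {"grip": 50, "offset": [-0.5, -0.4, 0.6], "twist": 0}
    - {"grip": 50, "offset": [-1, -0.82, 0], "twist": 0}
    - {"grip": 50, "offset": [-1, -0.82, 0], "twist": 0}

```text
t: 43.62
eef_pos: [408.8, 330.1, 225.1]
tcp_rot: [179.9, 0.0, 149.0]
contact_force: [0.5, -0.3, 0.3]
opening: 0.553
gripper_force: 0.0
```

Emit:
jog_arm:
  series:
    - {"grip": 50, "offset": [-1, -0.82, 0], "twist": 0}
    - {"grip": 50, "offset": [-0.62, -0.5, 0], "twist": 0}
    - {"grip": 50, "offset": [0, 0, 0], "twist": 0}
    - {"grip": 50, "offset": [0, 0, 0], "twist": 0}

```text
t: 44.12
eef_pos: [369.2, 297.8, 224.5]
tcp_rot: [179.9, 0.0, 149.0]
contact_force: [0.0, 0.3, 0.2]
opening: 0.534
gripper_force: 0.0
```

```bash
python3 - <<'E'
from h import *
o=telemetry.observe();print(o["eef_pos"],o["tcp_rot"])
im=viewer.snapshot("top");s=viewer.snapshot("side")
P=(471.6,381,140);print(proj("side",P),proj("top",P))
u,v=map(int,proj("side",P));print("boss",blob(s,"side",u,v,140,dark,9))
a=cv2.resize(im[185:295,170:290],None,fx=3.3,fy=3.3);b=cv2.resize(s[185:295,260:400],None,fx=2.8,fy=2.8)
o=np.zeros((370,790,3),np.uint8);o[:363,:396]=a;o[:308,397:789]=b;cv2.imwrite("pics/c4.png",o)
E
```

```text
[369.21629225 297.80125965 224.48723452] [1.79913812e+02 3.75945476e-02 1.49027920e+02]
(np.float64(310.76083979408236), np.float64(249.0426483444101)) (np.float64(207.3686892179772), np.float64(228.36485335398754))
boss (array([470.8, 385.3]), 109, array([470.9, 385.3]), array([23.4, 25.4]), 0.2)
```

View pics/c4.png

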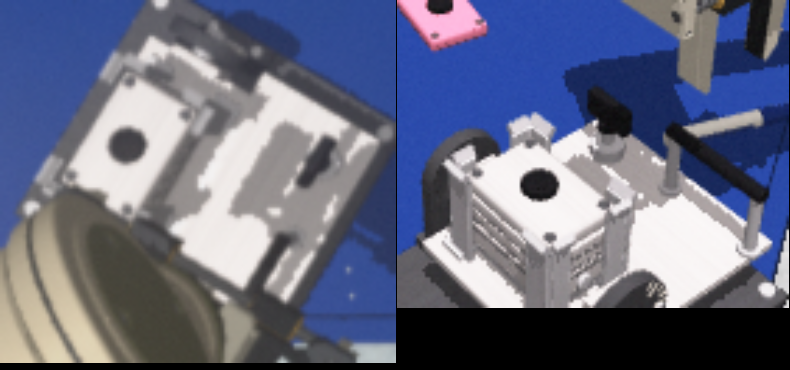

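The tilt logger is stacked squarely with the boss on top (side crop (540,183)). Gripping the handle.

Emit:
jog_arm:
  series:
    - {"grip": 50, "offset": [0, 0, -1], "twist": 0}
    - {"grip": 50, "offset": [0, 0, -1], "twist": 0}
    - {"grip": 50, "offset": [0, 0, -1], "twist": 0}
    - {"grip": 50, "offset": [0, 0, -0.9], "twist": 0}
    - {"grip": 50, "offset": [0, 0, -0.24], "twist": 0}

```text
t: 44.85
eef_pos: [367.9, 296.9, 118.4]
tcp_rot: [-179.8, -0.1, 149.0]
contact_force: [0.0, 0.2, 0.2]
opening: 0.538
gripper_force: 0.0
```

Emit:
jog_arm:
  series:
    - {"grip": 8, "offset": [0, 0, 0], "twist": 0}
    - {"grip": 8, "offset": [0, 0, 0], "twist": 0}
    - {"grip": 8, "offset": [0, 0, 0], "twist": 0}
    - {"grip": 8, "offset": [0, 0, 0], "twist": 0}
    - {"grip": 8, "offset": [0, 0, 0], "twist": 0}
  squeeze: 20

```text
t: 45.48
eef_pos: [368.8, 297.4, 120.6]
tcp_rot: [180.0, 0.0, 149.0]
contact_force: [-1.0, -0.3, 2.6]
opening: 0.119
gripper_force: 20.0
```

```bash
python3 - <<'E'
import numpy as np
a=np.radians(59);x=np.array([np.cos(a),np.sin(a)])
pr=None
for d in np.linspace(0,45,16):
    t=np.radians(d);q=np.array([*(x*(-125*np.cos(t)+30*np.sin(t))),125*np.sin(t)+30*np.cos(t)])
    if pr is not None: print(round(d,1),((q-pr)/25).round(3))
    pr=q
E
```

```text
3.0 [0.036 0.06  0.26 ]
6.0 [0.043 0.071 0.256]
9.0 [0.05  0.083 0.251]
12.0 [0.056 0.094 0.246]
15.0 [0.063 0.105 0.24 ]
18.0 [0.069 0.115 0.233]
21.0 [0.076 0.126 0.226]
24.0 [0.081 0.136 0.218]
27.0 [0.087 0.145 0.209]
30.0 [0.093 0.154 0.2  ]
33.0 [0.098 0.163 0.19 ]
36.0 [0.103 0.171 0.18 ]
39.0 [0.108 0.179 0.169]
42.0 [0.112 0.187 0.158]
45.0 [0.116 0.194 0.147]
```

Emit:
jog_arm:
  series:
    - {"grip": 8, "offset": [0.036, 0.06, 0.26], "twist": 0}
    - {"grip": 8, "offset": [0.043, 0.071, 0.256], "twist": 0}
    - {"grip": 8, "offset": [0.05, 0.083, 0.251], "twist": 0}
    - {"grip": 8, "offset": [0.056, 0.094, 0.246], "twist": 0}
    - {"grip": 8, "offset": [0.063, 0.105, 0.24], "twist": 0}
  squeeze: 28

```text
t: 46.1
eef_pos: [374.4, 306.9, 151.2]
tcp_rot: [-179.9, -0.0, 149.0]
contact_force: [2.9, -4.8, -8.2]
opening: 0.122
gripper_force: 28.0
```

Emit:
jog_arm:
  series:
    - {"grip": 8, "offset": [0.069, 0.115, 0.233], "twist": 0}
    - {"grip": 8, "offset": [0.076, 0.126, 0.226], "twist": 0}
    - {"grip": 8, "offset": [0.081, 0.136, 0.218], "twist": 0}
    - {"grip": 8, "offset": [0.087, 0.145, 0.209], "twist": 0}
    - {"grip": 8, "offset": [0.093, 0.154, 0.2], "twist": 0}

```text
t: 46.72
eef_pos: [383.7, 322.3, 178.6]
tcp_rot: [-179.6, -0.0, 149.0]
contact_force: [-5.0, -14.6, 0.9]
opening: 0.119
gripper_force: 28.0
```

Emit:
jog_arm:
  series:
    - {"grip": 8, "offset": [0.098, 0.163, 0.19], "twist": 0}
    - {"grip": 8, "offset": [0.103, 0.171, 0.18], "twist": 0}
    - {"grip": 8, "offset": [0.108, 0.179, 0.169], "twist": 0}
    - {"grip": 8, "offset": [0.112, 0.187, 0.158], "twist": 0}
    - {"grip": 8, "offset": [0.116, 0.194, 0.147], "twist": 0}

```text
t: 47.35
eef_pos: [397.3, 344.6, 202.3]
tcp_rot: [-179.7, 0.0, 149.0]
contact_force: [-13.2, -20.1, 21.3]
opening: 0.12
gripper_force: 28.0
```

Emit:
jog_arm:
  series:
    - {"grip": 8, "offset": [0, 0, 0], "twist": 0}
    - {"grip": 8, "offset": [0, 0, 0], "twist": 0}

```text
t: 47.6
eef_pos: [398.0, 345.6, 203.0]
tcp_rot: [-179.9, 0.1, 149.0]
contact_force: [-10.6, -16.2, 18.9]
opening: 0.122
gripper_force: 28.0
```

```bash
python3 - <<'E'
from h import *
o=telemetry.observe();print(o["eef_pos"],o["tcp_rot"],o["contact_force"])
p=o["eef_pos"]-[0,0,6];x=np.array([.515,.857]);r=(p[:2]-[471.6,381])@x;z=p[2]-85
print("tilt from handle",np.degrees(np.arctan2(z,-r)-np.arctan2(30,125)),np.hypot(r,z))
s=viewer.snapshot("side");cv2.imwrite("pics/t5.png",cv2.resize(s[170:340,240:410],None,fx=3.5,fy=3.5,interpolation=cv2.INTER_CUBIC))
E
```

```text
[397.96410595 345.64616688 203.02158518] [-1.79862177e+02  5.20370721e-02  1.49024788e+02] [-10.62195359 -16.20756411  18.89169765]
tilt from handle 45.16301050706082 131.15983471039584
```

View pics/t5.png

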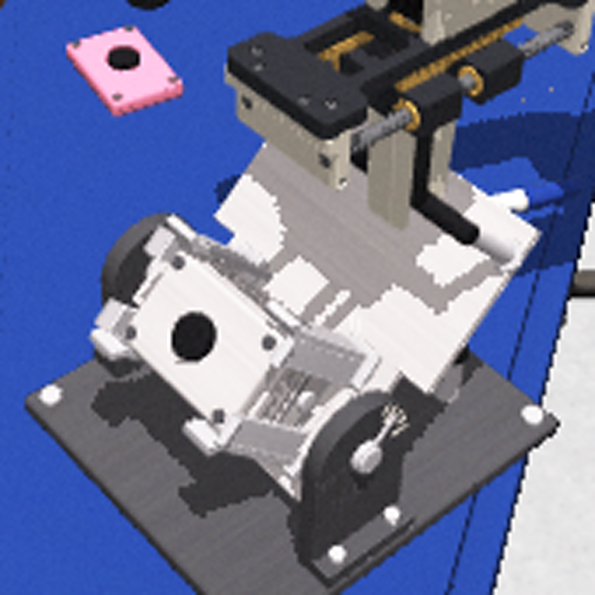

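```bash
python3 - <<'E'
from h import *
from scipy.optimize import minimize_scalar
s=viewer.snapshot("side");t=viewer.snapshot("top")
def cen(im,u,v,r):
    h=cv2.cvtColor(im,cv2.COLOR_BGR2HSV);m=np.zeros(im.shape[:2],np.uint8);m[v-r:v+r,u-r:u+r]=(h[...,2]<70)[v-r:v+r,u-r:u+r]
    _,L,st,c=cv2.connectedComponentsWithStats(m);i=1+st[1:,4].argmax();return c[i],st[i,4]
c,a=cen(s,int(240+193/3.5),int(170+336/3.5),10);print(c,a)
x=np.array([.515,.857])
def pt(d,h): d=np.radians(d);return (*(np.array([471.6,381])+x*h*np.sin(d)),85+h*np.cos(d))
print("level pred",proj("side",pt(0,53)))
for d in range(39,53,2): print(d,np.round(proj("side",pt(d,53)),1))
# screw heads on cap corners: check z
E
```

```text
[294.7109375 265.828125 ] 128
level pred (np.float64(310.7494816005095), np.float64(249.82249588356666))
39 [296.7 262.6]
41 [296.1 263.4]
43 [295.5 264.2]
45 [294.9 265.1]
47 [294.4 265.9]
49 [293.9 266.7]
51 [293.4 267.6]
```

The camera puts the boss at (294.7,265.8), which matches about 45–46°. Handle geometry gives 44–46°. Holding.

Emit:
jog_arm:
  series:
    - {"grip": 8, "offset": [0, 0, 0], "twist": 0}
    - {"grip": 8, "offset": [0, 0, 0], "twist": 0}
    - {"grip": 8, "offset": [0, 0, 0], "twist": 0}
    - {"grip": 8, "offset": [0, 0, 0], "twist": 0}
    - {"grip": 8, "offset": [0, 0, 0], "twist": 0}

```text
t: 48.38
eef_pos: [398.0, 345.6, 203.1]
tcp_rot: [-179.9, 0.1, 149.0]
contact_force: [-10.3, -16.5, 19.1]
opening: 0.119
gripper_force: 28.0
```

Emit:
jog_arm:
  series:
    - {"grip": 8, "offset": [0, 0, 0], "twist": 0}
    - {"grip": 8, "offset": [0, 0, 0], "twist": 0}
    - {"grip": 8, "offset": [0, 0, 0], "twist": 0}
    - {"grip": 8, "offset": [0, 0, 0], "twist": 0}
    - {"grip": 8, "offset": [0, 0, 0], "twist": 0}

```text
t: 49.0
eef_pos: [398.0, 345.6, 203.0]
tcp_rot: [-179.9, 0.1, 149.0]
contact_force: [-10.1, -15.8, 18.3]
opening: 0.12
gripper_force: 28.0
```

Emit:
jog_arm:
  series:
    - {"grip": 8, "offset": [0, 0, 0], "twist": 0}
    - {"grip": 8, "offset": [0, 0, 0], "twist": 0}
    - {"grip": 8, "offset": [0, 0, 0], "twist": 0}
    - {"grip": 8, "offset": [0, 0, 0], "twist": 0}
    - {"grip": 8, "offset": [0, 0, 0], "twist": 0}

```text
t: 49.62
eef_pos: [398.0, 345.6, 203.0]
tcp_rot: [-179.9, 0.1, 149.0]
contact_force: [-10.0, -16.6, 18.8]
opening: 0.119
gripper_force: 28.0
```

Emit:
jog_arm:
  series:
    - {"grip": 8, "offset": [0, 0, 0], "twist": 0}
    - {"grip": 8, "offset": [0, 0, 0], "twist": 0}
    - {"grip": 8, "offset": [0, 0, 0], "twist": 0}
    - {"grip": 8, "offset": [0, 0, 0], "twist": 0}
    - {"grip": 8, "offset": [0, 0, 0], "twist": 0}

```text
t: 50.25
eef_pos: [398.0, 345.6, 203.0]
tcp_rot: [-179.9, 0.1, 149.0]
contact_force: [-10.4, -16.2, 19.2]
opening: 0.121
gripper_force: 28.0
```

Emit:
jog_arm:
  series:
    - {"grip": 8, "offset": [0, 0, 0], "twist": 0}
    - {"grip": 8, "offset": [0, 0, 0], "twist": 0}
    - {"grip": 8, "offset": [0, 0, 0], "twist": 0}
    - {"grip": 8, "offset": [0, 0, 0], "twist": 0}
    - {"grip": 8, "offset": [0, 0, 0], "twist": 0}

```text
t: 50.88
eef_pos: [398.0, 345.7, 203.0]
tcp_rot: [-179.9, 0.1, 149.0]
contact_force: [-10.3, -16.5, 20.2]
opening: 0.119
gripper_force: 28.0
```

Emit:
jog_arm:
  series:
    - {"grip": 8, "offset": [0, 0, 0], "twist": 0}
    - {"grip": 8, "offset": [0, 0, 0], "twist": 0}
    - {"grip": 8, "offset": [0, 0, 0], "twist": 0}
    - {"grip": 8, "offset": [0, 0, 0], "twist": 0}
    - {"grip": 8, "offset": [0, 0, 0], "twist": 0}

```text
t: 51.5
eef_pos: [398.0, 345.7, 203.0]
tcp_rot: [-179.9, 0.1, 149.0]
contact_force: [-10.2, -15.7, 18.5]
opening: 0.118
gripper_force: 28.0
```

```bash
python3 - <<'E'
from h import *
s=viewer.snapshot("side");h=cv2.cvtColor(s,cv2.COLOR_BGR2HSV);m=np.zeros(s.shape[:2],np.uint8);m[256:276,285:305]=(h[...,2]<70)[256:276,285:305]
_,L,st,c=cv2.connectedComponentsWithStats(m);print(c[1:],st[1:,4],telemetry.observe()["t"])
E
```

```text
[[294.72222222 265.9047619 ]] [126] 51.55
```

Emit:
jog_arm:
  series:
    - {"grip": 8, "offset": [-0.116, -0.194, -0.147], "twist": 0}
    - {"grip": 8, "offset": [-0.112, -0.187, -0.158], "twist": 0}
    - {"grip": 8, "offset": [-0.108, -0.179, -0.169], "twist": 0}
    - {"grip": 8, "offset": [-0.103, -0.171, -0.18], "twist": 0}
    - {"grip": 8, "offset": [-0.098, -0.163, -0.19], "twist": 0}

```text
t: 52.18
eef_pos: [385.6, 325.0, 182.3]
tcp_rot: [179.9, 0.1, 149.0]
contact_force: [-4.5, -7.7, 13.7]
opening: 0.121
gripper_force: 28.0
```

Emit:
jog_arm:
  series:
    - {"grip": 8, "offset": [-0.093, -0.154, -0.2], "twist": 0}
    - {"grip": 8, "offset": [-0.087, -0.145, -0.209], "twist": 0}
    - {"grip": 8, "offset": [-0.081, -0.136, -0.218], "twist": 0}
    - {"grip": 8, "offset": [-0.076, -0.126, -0.226], "twist": 0}
    - {"grip": 8, "offset": [-0.069, -0.115, -0.233], "twist": 0}

```text
t: 52.8
eef_pos: [375.3, 308.0, 153.9]
tcp_rot: [179.9, 0.0, 149.0]
contact_force: [-2.5, -5.3, 7.5]
opening: 0.119
gripper_force: 28.0
```

Emit:
jog_arm:
  series:
    - {"grip": 8, "offset": [-0.063, -0.105, -0.24], "twist": 0}
    - {"grip": 8, "offset": [-0.056, -0.094, -0.246], "twist": 0}
    - {"grip": 8, "offset": [-0.05, -0.083, -0.251], "twist": 0}
    - {"grip": 8, "offset": [-0.043, -0.071, -0.256], "twist": 0}
    - {"grip": 8, "offset": [-0.036, -0.06, -0.2], "twist": 0}

```text
t: 53.42
eef_pos: [369.2, 298.0, 123.5]
tcp_rot: [179.9, 0.0, 149.0]
contact_force: [-1.1, -2.9, 5.0]
opening: 0.123
gripper_force: 28.0
```

Emit:
jog_arm:
  series:
    - {"grip": 8, "offset": [0, 0, -0.06], "twist": 0}
    - {"grip": 8, "offset": [0, 0, 0], "twist": 0}
    - {"grip": 8, "offset": [0, 0, 0], "twist": 0}

```text
t: 53.8
eef_pos: [369.0, 297.6, 121.1]
tcp_rot: [180.0, 0.0, 149.0]
contact_force: [-1.3, -5.6, 5.7]
opening: 0.119
gripper_force: 28.0
```

Emit:
jog_arm:
  series:
    - {"grip": 8, "offset": [0, 0, -0.06], "twist": 0}
    - {"grip": 8, "offset": [0, 0, -0.06], "twist": 0}
    - {"grip": 8, "offset": [0, 0, 0], "twist": 0}

```text
t: 54.18
eef_pos: [369.0, 297.4, 120.0]
tcp_rot: [180.0, 0.0, 149.0]
contact_force: [-10.9, -11.2, 23.9]
opening: 0.115
gripper_force: 28.0
```

Emit:
jog_arm:
  series:
    - {"grip": 8, "offset": [0, 0, -0.05], "twist": 0}
    - {"grip": 8, "offset": [0, 0, 0], "twist": 0}

```text
t: 54.42
eef_pos: [369.0, 297.4, 119.9]
tcp_rot: [180.0, 0.0, 149.0]
contact_force: [-13.4, -15.0, 34.2]
opening: 0.121
gripper_force: 28.0
```

Emit:
jog_arm:
  series:
    - {"grip": 40, "offset": [0, 0, 0.16], "twist": 0}
    - {"grip": 40, "offset": [0, 0, 0], "twist": 0}
    - {"grip": 40, "offset": [0, 0, 0], "twist": 0}
    - {"grip": 40, "offset": [0, 0, 0.5], "twist": 0}
    - {"grip": 40, "offset": [0, 0, 1], "twist": 0}

```text
t: 55.05
eef_pos: [367.7, 296.9, 157.1]
tcp_rot: [-179.9, -0.1, 149.0]
contact_force: [0.6, 0.0, 0.6]
opening: 0.432
gripper_force: 0.0
```

Emit:
jog_arm:
  series:
    - {"grip": 40, "offset": [0, 0, 1], "twist": 0}
    - {"grip": 40, "offset": [0, 0, 1], "twist": 0}
    - {"grip": 40, "offset": [0.9, -0.44, 0], "twist": 0}
    - {"grip": 40, "offset": [0.9, -0.44, 0], "twist": 0}
    - {"grip": 40, "offset": [0.9, -0.44, 0], "twist": 0}

```text
t: 55.68
eef_pos: [436.9, 264.1, 208.3]
tcp_rot: [180.0, 0.0, 149.0]
contact_force: [-0.7, 1.3, -0.2]
opening: 0.431
gripper_force: 0.0
```

Emit:
jog_arm:
  series:
    - {"grip": 40, "offset": [0.9, -0.44, 0], "twist": 0}
    - {"grip": 40, "offset": [0, 0, 0], "twist": 0}
    - {"grip": 40, "offset": [0, 0, 0], "twist": 0}

```text
t: 56.05
eef_pos: [458.1, 253.6, 207.6]
tcp_rot: [-180.0, -0.0, 149.0]
contact_force: [-0.9, 0.9, -0.4]
opening: 0.43
gripper_force: 0.0
```

```bash
python3 - <<'E'
from h import *
o=telemetry.observe();print(o["eef_pos"],o["tcp_rot"])
s=viewer.snapshot("side");u,v=map(int,proj("side",(459,253.5,100)));print(u,v)
print(blob(s,"side",u,v,100,dark,12))
b=s[150:300,250:400];cv2.imwrite("pics/w6.png",cv2.resize(b,None,fx=4,fy=4,interpolation=cv2.INTER_CUBIC))
E
```

```text
[458.10276798 253.57138718 207.5684864 ] [-1.79996650e+02 -2.99432040e-02  1.49020649e+02]
335 224
(array([459.9, 255.3]), 195, array([460. , 253.4]), array([31.9, 54.3]), 17.4)
```

View pics/w6.png

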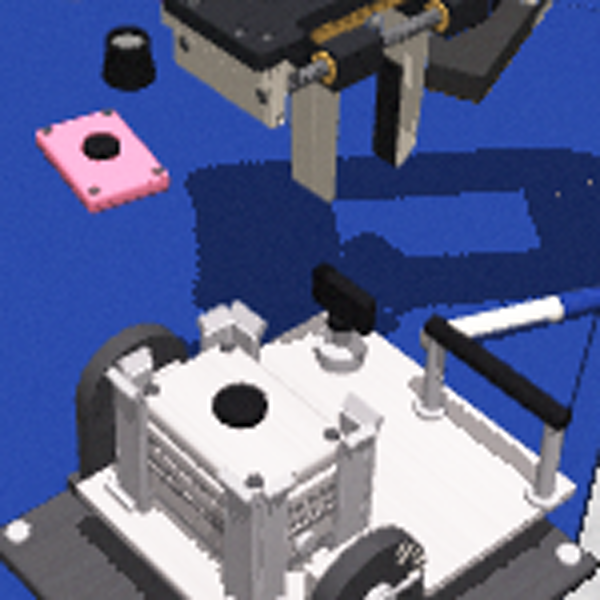

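The carrier is level, the stack is square, and the wing is at (342,297) below the open fingers. Descending on the wing.

Emit:
jog_arm:
  series:
    - {"grip": 40, "offset": [0.04, 0.01, -1], "twist": 0}
    - {"grip": 40, "offset": [0, 0, -1], "twist": 0}
    - {"grip": 40, "offset": [0, 0, -1], "twist": 0}
    - {"grip": 40, "offset": [0, 0, -0.74], "twist": 0}
    - {"grip": 40, "offset": [0, 0, 0], "twist": 0}

```text
t: 56.72
eef_pos: [458.1, 253.4, 112.4]
tcp_rot: [-179.9, -0.1, 149.1]
contact_force: [-1.0, -0.2, -0.9]
opening: 0.427
gripper_force: 0.0
```

Emit:
jog_arm:
  series:
    - {"grip": 6, "offset": [0, 0, 0], "twist": 0}
    - {"grip": 6, "offset": [0, 0, 0], "twist": 0}
    - {"grip": 6, "offset": [0, 0, 0], "twist": 0}
    - {"grip": 6, "offset": [0, 0, 0], "twist": 0}
  squeeze: 40

```text
t: 57.22
eef_pos: [460.1, 253.9, 114.5]
tcp_rot: [179.9, 0.0, 149.0]
contact_force: [0.3, 0.7, 3.6]
opening: 0.102
gripper_force: 40.0
```

Emit:
jog_arm:
  series:
    - {"grip": 6, "offset": [0, 0, -0.13], "twist": 0}
    - {"grip": 6, "offset": [0, 0, -0.13], "twist": 0}
    - {"grip": 6, "offset": [0, 0, -0.13], "twist": 0}
    - {"grip": 6, "offset": [0, 0, -0.13], "twist": 0}
    - {"grip": 6, "offset": [0, 0, 0], "twist": 0}

```text
t: 57.85
eef_pos: [460.1, 253.9, 101.5]
tcp_rot: [179.9, 0.0, 149.0]
contact_force: [-0.5, 0.9, 7.0]
opening: 0.105
gripper_force: 40.0
```

Emit:
jog_arm:
  series:
    - {"grip": 6, "offset": [0, 0, -0.05], "twist": 0}
    - {"grip": 6, "offset": [0, 0, 0], "twist": 0}

```text
t: 58.1
eef_pos: [460.3, 253.9, 101.3]
tcp_rot: [179.9, 0.1, 149.0]
contact_force: [-5.1, -1.2, 16.9]
opening: 0.105
gripper_force: 40.0
```

Emit:
jog_arm:
  series:
    - {"grip": 6, "offset": [0, 0, 0], "twist": -0.6}
    - {"grip": 6, "offset": [0, 0, 0], "twist": -0.7}
    - {"grip": 6, "offset": [0, 0, 0], "twist": -0.7}
    - {"grip": 6, "offset": [0, 0, 0], "twist": -0.7}
    - {"grip": 6, "offset": [0, 0, 0], "twist": -0.7}

```text
t: 58.72
eef_pos: [459.9, 253.6, 101.3]
tcp_rot: [180.0, 0.0, 114.8]
contact_force: [-6.6, -3.4, 17.1]
opening: 0.105
gripper_force: 40.0
```

Emit:
jog_arm:
  series:
    - {"grip": 6, "offset": [0, 0, 0], "twist": -0.7}
    - {"grip": 6, "offset": [0, 0, 0], "twist": -0.7}
    - {"grip": 6, "offset": [0, 0, 0], "twist": -0.7}
    - {"grip": 6, "offset": [0, 0, 0], "twist": -0.7}
    - {"grip": 6, "offset": [0, 0, 0], "twist": -0.7}

```text
t: 59.35
eef_pos: [459.5, 253.6, 101.3]
tcp_rot: [-180.0, 0.0, 79.8]
contact_force: [-9.2, -2.3, 20.8]
opening: 0.101
gripper_force: 40.0
```

Emit:
jog_arm:
  series:
    - {"grip": 6, "offset": [0, 0, 0], "twist": -0.7}
    - {"grip": 6, "offset": [0, 0, 0], "twist": -0.7}
    - {"grip": 6, "offset": [0, 0, 0], "twist": -0.5}
    - {"grip": 6, "offset": [0, 0, 0], "twist": 0}
    - {"grip": 6, "offset": [0, 0, 0], "twist": 0}

```text
t: 59.98
eef_pos: [459.3, 253.7, 101.3]
tcp_rot: [-180.0, 0.0, 61.0]
contact_force: [-8.5, -3.8, 20.7]
opening: 0.105
gripper_force: 40.0
```

```bash
python3 -c "
from cell import telemetry as t;o=t.observe();print(o['torque'],o['contact_force'],o['tcp_rot'],o['opening'],o['eef_pos'])"
```

```text
[-0.57801473  1.9428855   0.05405554] [-8.48863257 -3.80296007 20.73449787] [-1.79962273e+02  2.27216987e-02  6.10410444e+01] 0.10452233975598557 [459.25218836 253.71022722 101.26468315]
```

Turned 88° without reaching the stop. A little more, until it resists.

Emit:
jog_arm:
  series:
    - {"grip": 6, "offset": [0, 0, 0], "twist": -0.3}
    - {"grip": 6, "offset": [0, 0, 0], "twist": -0.2}
    - {"grip": 6, "offset": [0, 0, 0], "twist": 0}

```text
t: 60.35
eef_pos: [459.3, 253.8, 101.3]
tcp_rot: [-180.0, 0.0, 56.1]
contact_force: [-9.7, -3.3, 20.7]
opening: 0.11
gripper_force: 40.4
```

```bash
python3 -c "
from cell import telemetry as t;o=t.observe();print(o['torque'],o['contact_force'],o['tcp_rot'],o['opening'],o['eef_pos'])"
```

```text
[-0.53031925  1.7982181   0.56423153] [-9.70526475 -3.26189661 20.65116502] [-1.79976055e+02  2.26851226e-02  5.60538817e+01] 0.11014266228830907 [459.29827391 253.76429179 101.25995293]
```

Emit:
jog_arm:
  series:
    - {"grip": 6, "offset": [0, 0, 0.07], "twist": 0}
    - {"grip": 6, "offset": [0, 0, 0.05], "twist": 0}
    - {"grip": 30, "offset": [0, 0, 0], "twist": 0}
    - {"grip": 30, "offset": [0, 0, 0], "twist": 0}
    - {"grip": 30, "offset": [0, 0, 0], "twist": 0}

```text
t: 60.98
eef_pos: [459.3, 253.4, 102.1]
tcp_rot: [-180.0, 0.0, 56.0]
contact_force: [-0.5, -0.7, -0.2]
opening: 0.315
gripper_force: 0.0
```

Emit:
jog_arm:
  series:
    - {"grip": 30, "offset": [0, 0, 0.4], "twist": 0}
    - {"grip": 30, "offset": [0, 0, 1], "twist": 0}
    - {"grip": 30, "offset": [0, 0, 1], "twist": 0}
    - {"grip": 30, "offset": [0, 0, 1], "twist": 0}
    - {"grip": 30, "offset": [0, -1, 0.5], "twist": 0}

```text
t: 61.6
eef_pos: [460.3, 229.5, 202.8]
tcp_rot: [179.9, -0.2, 56.1]
contact_force: [0.6, 0.2, -0.1]
opening: 0.323
gripper_force: 0.0
```

Emit:
jog_arm:
  series:
    - {"grip": 30, "offset": [0, -1, 0.5], "twist": 0}
    - {"grip": 30, "offset": [0, -1, 0], "twist": 0}
    - {"grip": 30, "offset": [0, -1, 0], "twist": 0}
    - {"grip": 30, "offset": [0, -1, 0], "twist": 0}
    - {"grip": 30, "offset": [0, 0, 0], "twist": 0}

```text
t: 62.22
eef_pos: [459.8, 127.5, 213.4]
tcp_rot: [180.0, -0.0, 55.9]
contact_force: [0.5, 0.6, -1.2]
opening: 0.323
gripper_force: 0.0
```

```bash
python3 - <<'E'
from h import *
print(telemetry.observe()["eef_pos"])
im=viewer.snapshot("top");s=viewer.snapshot("side")
o=np.zeros((420,800,3),np.uint8);o[:,:420]=cv2.resize(im[165:305,170:310],None,fx=3,fy=3,interpolation=2);o[:,422:800]=cv2.resize(s[190:330,260:386],None,fx=3,fy=3,interpolation=2)
cv2.imwrite("pics/f7.png",o)
E
```

```text
[459.82898832 127.45832344 213.39216028]
```

View pics/f7.png

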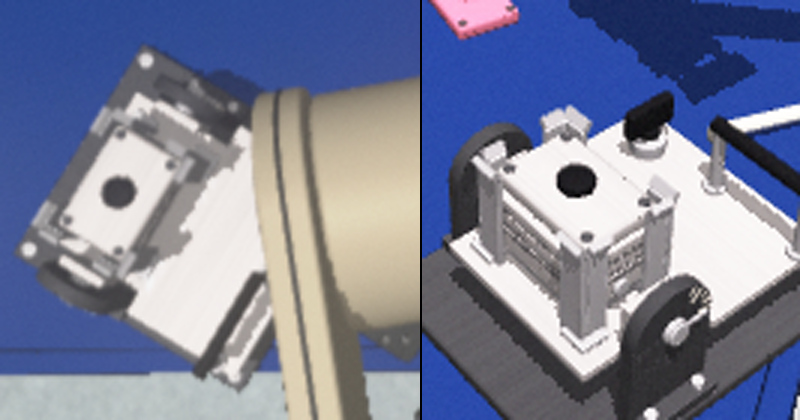

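The wing (650,120) has been turned a quarter and sits low, the carrier is level and the stack is square. Handing in.

```bash
python3 -c "
from cell import hand_in;print(hand_in())"
```

```text
the job is handed in; nothing more can be done
None
```

The job is handed in: the tilt logger (housing, both sections, cap) is stacked squarely in the nest, was held at about 45° for over 3 s and brought back level, and the wing stud is pushed in and turned to its stop; the marker and loupe were left alone.

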